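# Reverse the row of bench supplies into the new bench rack

### The arm

A 6-joint arm with a two-finger parallel gripper is mounted at the origin on a cart in front of the work surface, level with it; the furniture and walls round the work are solid. World frame = base frame: x ahead of the robot, y to its left, z up, the work surface at z = 0. Lengths are in mm, angles in degrees, forces in N, time in s.
With the tool pointing down it reaches from about 350 to 850 mm from the base axis. Payload 8.1 kg.
Tool frame: the origin (TCP) lies at the very end of the fingers, on their centre line; the grasp point (between the pads) lies 19 mm behind it; z points along the fingers, y is the direction in which the jaws open and shut (so a half turn about z gives the same grasp; the last joint's range is limited). The gripper opens to 85 mm and grips with 20 to 120 N. Pads are 22 mm wide; open, the fingers measure 114 mm over their backs; the gripper's body (76 mm by 85 mm) begins 54 mm behind the grasp point. The pads swing forward as they close: fully open they stand 13 mm farther back than shut.
Start: joints at [-69.179, 7.471, 85.268, -0, 87.261, -4.893], TCP at [260.351, -540.576, 231.292] pointing down, gripper open.
Joint ranges: [-169.43, 169.43], [-51.17, 129.36], [1.28, 143.12], [-76.62, 256.62], [0, 156.53], [-152.29, 152.29]. Speed limits (degrees/s): [136.94, 136.94, 159.86, 180, 180, 180].

### API

Orientations are given as [roll, pitch, yaw] about the fixed x, y, z axes, in that order (R = Rz(yaw) Ry(pitch) Rx(roll)).
In Python, from bench import r, eyes gives the robot as it stands. The module is installed in compiled form; this text tells all that it offers.
- The arm moves only by the tool play_rows, never from a script. Its argument "deltas" is a list of rows, each a list of 3 entries, a list of its own where there are three numbers: the shift along the tool's x, y, z in m, then the turn, a rotation vector about the tool's x, y, z in rad, then the closure, from 0 (fully open) to 1 (shut). A call has 1 to 8 rows; each row shifts and turns the pose as measured when the row begins, along the tool's axes as they then stand; what a row does not reach is not made up. A row lasts 1/8 s, in which the tool goes at most 62.5 mm and 10.7 degrees, less where a joint would pass 70% of its speed; a pose out of reach is approached as far as the arm can. A call with a gripper value outside its range is refused whole. The fingers move at their own pace and stop on an object; "force" is the grip in N (left out, the last holds). Time passes only in rows, so rows that do not move let the fingers close. It gives the time, the measured TCP pose, the force and the opening at its end, in the units of the state.
- r.sense(): the state, without advancing time (a new reading comes with each control period).
- eyes.snapshot(name): name is "scene" or "top"; returns the picture (400x640x3 uint8, red, green, blue); there is no depth.
- eyes.get_calibration(name): a dict with "mtx" (3x3 intrinsics, pixels), "D" ([k1, k2, p1, p2, k3] as OpenCV has them; the pictures are not rectified), "R" (3x3) and "t" (3): a world point X has camera coordinates R X + t. Camera axes: x right, y down, z forward; pixel columns grow to the right and rows downward; lengths in mm; the calibration is good to about 2 mm. A picture is of the moment at which its call begins. get_calibration takes no time and is no camera call.
- r.hand_in(): hands the job in, once; it reports no verdict.
The state is a dict: "time": time; "joint_pos": joint angles; "qd": joint speeds; "joint_efforts": joint torques, N m; "tool_pos": TCP position; "tcp_rot": TCP orientation; "ft_force": force on the tool from outside, world axes, zero at the start; "wrist_torque": the same for the moment, N m; "finger_gap": finger opening in mm.
Only numpy, scipy, OpenCV 4.12 (cv2) and the standard library are available. Lean on these libraries where they do the work, as an engineer would, in place of code of your own. Each camera call takes 0.05 s, during which the arm holds its last target. There are 200 camera calls.

### The job

The next shift works from the far side of the bench, so move the talc pot, the grease tin, the glue stick and the hand stamp from the grey rack into the wooden rack in reverse order: the one that stood leftmost in the grey rack goes rightmost in the wooden one, and so on (left and right as the robot sees them). Stand each upright in the middle of its own place, on the round black pad, without tipping any over on the way, and let go of it. Leave the tape roll, the ink pad and the steel disc where they are.

Things in the scene. Friction and masses are not known exactly. Their poses are not given: they have to be found in the camera images.
- talc_pot: White round pot with a wide green screw lid (fixed on), the widest of the four: 66 mm across the lid, body 62 mm across, 78 mm tall; the lid is the top 16 mm. About 0.2 kg. Origin: centre of its underside, its z up along its axis. Its yaw is arbitrary and does not matter.
- grease_tin: Squat white tin with a red lid (fixed on): body 52 mm and lid 55 mm across, 50 mm tall; the lid is the top 16 mm. About 0.1 kg. Origin: centre of its underside, its z up along its axis. Its yaw is arbitrary and does not matter.
- lot_stamp: Wooden hand stamp standing on its base: base 43 (x) x 61 (y) mm and 22 mm high, with a narrower upright grip above it, 32 (x) x 50 (y) mm, up to 51 mm; pinch the grip across x. About 50 g. Its yaw is within 20 degrees of the grey rack's and does not matter in the end. Origin: centre of its underside, z up.
- glue_stick: Upright white glue stick with green bands and a green top, 29 mm across, 102 mm tall, straight barrel, light (35 g), easily toppled. Origin: centre of its underside, its z up along its axis. Its yaw is arbitrary and does not matter.
- green_mat: Green square drip mat, 76 x 76 x 3 mm, fixed in one of the four places of the grey rack; the talc pot stands on it at the start (both together may be in any of the four places). It stays there, so it shows afterwards where the talc pot stood. Origin: centre of its underside, 14 mm above the worktop.
- red_mat: Red square drip mat, 76 x 76 x 3 mm, fixed in one of the four places of the grey rack; the grease tin stands on it at the start (both together may be in any of the four places). It stays there, so it shows afterwards where the grease tin stood. Origin: centre of its underside, 14 mm above the worktop.
- yellow_mat: Yellow square drip mat, 76 x 76 x 3 mm, fixed in one of the four places of the grey rack; the hand stamp stands on it at the start (both together may be in any of the four places). It stays there, so it shows afterwards where the hand stamp stood. Origin: centre of its underside, 14 mm above the worktop.
- blue_mat: Blue square drip mat, 76 x 76 x 3 mm, fixed in one of the four places of the grey rack; the glue stick stands on it at the start (both together may be in any of the four places). It stays there, so it shows afterwards where the glue stick stood. Origin: centre of its underside, 14 mm above the worktop.
- old_rack: Grey steel rack in which the four things stand at the start, a coloured mat in each place; either rack may be the nearer one. Fixed, 366 (y) x 100 (x) mm. Origin: centre of underside, on the worktop; y runs along the row to the robot's left. Four places centred at x 0, y +135, +45, -45, -135 mm, each 86 x 88 mm inside; floor 14 mm up, lips front and back to 21, partitions to 24, ends to 32 mm. 
- new_rack: Empty light wooden rack to be filled; a flush round black pad, 44 mm across, marks the middle of each place. Fixed, 366 (y) x 100 (x) mm. Origin: centre of underside, on the worktop; y runs along the row to the robot's left. Four places centred at x 0, y +135, +45, -45, -135 mm, each 86 x 88 mm inside; floor 14 mm up, lips front and back to 21, partitions to 24, ends to 32 mm. 
- masking_tape: Bystander: roll of cream masking tape lying flat, 104 mm across, 24 mm high, near the front of the worktop on the right. Origin: centre of its underside.
- ink_pad: Bystander: closed ink pad with a grey lid, 71 x 95 x 19 mm, to the left of the racks. Origin: centre of its underside.
- steel_disc: Bystander: flat steel disc, 35 mm across, 8 mm thick, beyond the racks on the right. Origin: centre of its underside.
Things that resemble listed ones, but are neither listed nor needed, are in the scene too. What is shaped like the grease_tin but blue or purple is not meant.

How it is judged (in metres and radians):
At the end, for the whole second after the job is handed in: All four things stand upright (within 0.1 rad) on the floor of the wooden rack, each within 15 mm along and across the row of the centre of its own place, in the reverse of the order (left to right) in which they stood in the grey rack, as the mats there show; all are released and at rest (x of talc_pot in the frame of new_rack between -0.015 and 0.015 m and z of talc_pot in the frame of new_rack between 0.009 and 0.019 m and angle between each of talc_pot, grease_tin, lot_stamp, glue_stick's own z axis and vertical below 0.1 rad and linear speed of each of talc_pot, grease_tin, lot_stamp, glue_stick below 0.02 m/s and angular speed of each of talc_pot, grease_tin, lot_stamp, glue_stick below 0.2 rad/s and contact force between each of talc_pot, grease_tin, lot_stamp, glue_stick and the fingers below 0.05 N and ((y of green_mat in the frame of old_rack between 0.105 and 0.165 m and y of talc_pot in the frame of new_rack between -0.15 and -0.12 m) or (y of green_mat in the frame of old_rack between 0.015 and 0.075 m and y of talc_pot in the frame of new_rack between -0.06 and -0.03 m) or (y of green_mat in the frame of old_rack between -0.075 and -0.015 m and y of talc_pot in the frame of new_rack between 0.03 and 0.06 m) or (y of green_mat in the frame of old_rack between -0.165 and -0.105 m and y of talc_pot in the frame of new_rack between 0.12 and 0.15 m)) and x of grease_tin in the frame of new_rack between -0.015 and 0.015 m and z of grease_tin in the frame of new_rack between 0.009 and 0.019 m and ((y of red_mat in the frame of old_rack between 0.105 and 0.165 m and y of grease_tin in the frame of new_rack between -0.15 and -0.12 m) or (y of red_mat in the frame of old_rack between 0.015 and 0.075 m and y of grease_tin in the frame of new_rack between -0.06 and -0.03 m) or (y of red_mat in the frame of old_rack between -0.075 and -0.015 m and y of grease_tin in the frame of new_rack between 0.03 and 0.06 m) or (y of red_mat in the frame of old_rack between -0.165 and -0.105 m and y of grease_tin in the frame of new_rack between 0.12 and 0.15 m)) and x of lot_stamp in the frame of new_rack between -0.015 and 0.015 m and z of lot_stamp in the frame of new_rack between 0.009 and 0.019 m and ((y of yellow_mat in the frame of old_rack between 0.105 and 0.165 m and y of lot_stamp in the frame of new_rack between -0.15 and -0.12 m) or (y of yellow_mat in the frame of old_rack between 0.015 and 0.075 m and y of lot_stamp in the frame of new_rack between -0.06 and -0.03 m) or (y of yellow_mat in the frame of old_rack between -0.075 and -0.015 m and y of lot_stamp in the frame of new_rack between 0.03 and 0.06 m) or (y of yellow_mat in the frame of old_rack between -0.165 and -0.105 m and y of lot_stamp in the frame of new_rack between 0.12 and 0.15 m)) and x of glue_stick in the frame of new_rack between -0.015 and 0.015 m and z of glue_stick in the frame of new_rack between 0.009 and 0.019 m and ((y of blue_mat in the frame of old_rack between 0.105 and 0.165 m and y of glue_stick in the frame of new_rack between -0.15 and -0.12 m) or (y of blue_mat in the frame of old_rack between 0.015 and 0.075 m and y of glue_stick in the frame of new_rack between -0.06 and -0.03 m) or (y of blue_mat in the frame of old_rack between -0.075 and -0.015 m and y of glue_stick in the frame of new_rack between 0.03 and 0.06 m) or (y of blue_mat in the frame of old_rack between -0.165 and -0.105 m and y of glue_stick in the frame of new_rack between 0.12 and 0.15 m))); the robot touches nothing.
It fails at once if one of the four is tipped by more than 0.6 rad (angle between any of talc_pot, grease_tin, lot_stamp, glue_stick's own z axis and vertical above 0.6 rad).
It fails at once if the tape roll, the ink pad or the steel disc is shifted by more than 25 mm (distance of any of masking_tape, ink_pad, steel_disc from where it was at the start of the episode above 0.025 m).
It also fails if it takes over 104 s, if anything falls off the work surface, if the arm or the gripper's body presses on something with over 40 N, if the wrist force passes 120 N, or if a joint passes its speed limit or range.

## Working session

There is one attempt and no reset: what is moved stays moved. The work goes in short steps, Python scripts to look and compute and a tool call to move; the robot and the scene stay as the last step left them, time stands still between calls to the robot, and variables do not carry over. Pictures are saved under pics/ and viewed, about 12 in all and at most 16, crops included, and the job is handed in when it is done.

Besides the shell and the picture viewer there is one more tool, called as name(argument=value, ...), one argument or row to a line, values as JSON. play_rows: Moves the arm, as the interface text tells. Its arguments: {"type":"object","properties":{"deltas":{"type":"array"},"force":{"type":"number"}},"required":["deltas"]}

```bash
mkdir -p pics
python3 - <<'E'
from bench import r,eyes
import cv2,numpy as np
s=r.sense();print({k:np.round(s[k],2).tolist() for k in s})
for n in("scene","top"):
    im=eyes.snapshot(n);cv2.imwrite(f"pics/{n}0.png",im[:,:,::-1])
    c=eyes.get_calibration(n);print(n,{k:np.round(c[k],3).tolist() for k in c})
E
```

```text
{'time': 0.0, 'joint_pos': [-69.18, 7.52, 85.33, -0.0, 87.26, -4.89], 'qd': [-0.02, 0.02, -0.01, -0.06, -0.09, -0.05], 'joint_efforts': [-0.0, -56.94, -50.06, -0.0, 0.02, -0.0], 'tool_pos': [260.13, -540.05, 230.23], 'tcp_rot': [-179.89, -0.01, 25.71], 'ft_force': [0.25, -0.02, 0.55], 'wrist_torque': [-0.01, -0.03, 0.0], 'finger_gap': 85.22}
scene {'mtx': [[486.172, 0.0, 313.641], [0.0, 486.172, 203.076], [0.0, 0.0, 1.0]], 'D': [0.034, 0.0, 0.0, 0.0, 0.0], 'R': [[-0.295, 0.955, 0.003], [0.846, 0.263, -0.463], [-0.443, -0.134, -0.886]], 't': [96.929, -488.365, 2044.135]}
top {'mtx': [[425.046, 0.0, 313.796], [0.0, 425.046, 198.311], [0.0, 0.0, 1.0]], 'D': [-0.092, 0.0, 0.0, 0.0, 0.0], 'R': [[-0.025, -0.999, -0.029], [-0.985, 0.029, -0.17], [0.171, 0.025, -0.985]], 't': [98.231, 585.199, 1111.448]}
```

View pics/top0.png

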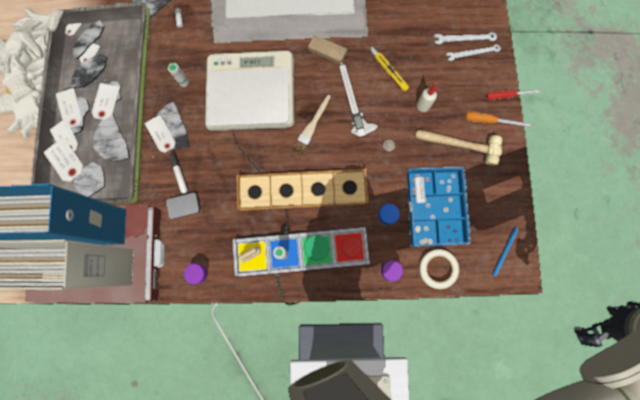

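View pics/scene0.png

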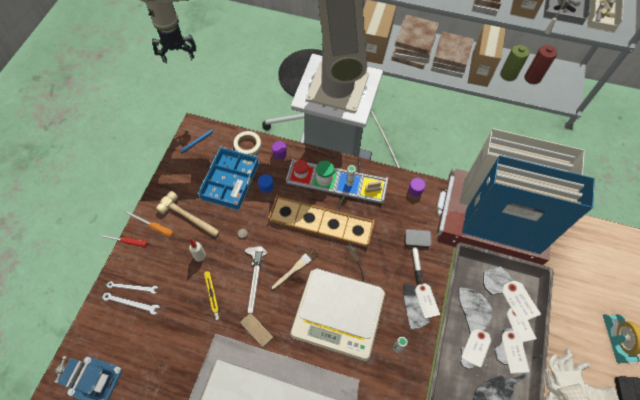

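Left to right in the grey rack: yellow mat with stamp (252,256), blue with glue (280,254), green with talc (318,249), red with tin (349,246). The wooden rack is the farther one, with pads at row ~190. The wooden order must be tin, talc, glue, stamp. Next I'll measure.

```bash
cat > h.py <<'E'
import cv2,numpy as np
from bench import r,eyes
def cast(n,uv,z):
    c=eyes.get_calibration(n);R=np.array(c["R"]);t=np.array(c["t"])
    p=cv2.undistortPoints(np.float64([[uv]]),np.array(c["mtx"]),np.array(c["D"]))[0,0]
    d=R.T@[p[0],p[1],1];o=-R.T@t
    return (o+d*(z-o[2])/d[2])
def proj(n,X):
    c=eyes.get_calibration(n)
    return cv2.projectPoints(np.float64([X]),cv2.Rodrigues(np.array(c["R"]))[0],np.array(c["t"]),np.array(c["mtx"]),np.array(c["D"]))[0][0,0]
E
python3 - <<'E'
from h import *
n="top";im=cv2.imread("pics/top0.png")
x0,y0=225,160;crop=im[y0:285,x0:380]
cv2.imwrite("pics/c1.png",cv2.resize(crop,None,fx=5,fy=5,interpolation=cv2.INTER_CUBIC)[:600])
a=im[165:215,232:375]
m=(a.max(2)<70).astype(np.uint8)
k,l,st,ce=cv2.connectedComponentsWithStats(m)
for i in range(1,k):
    if 60<st[i,4]<400:
        u=ce[i]+[232,165];print(st[i],u.round(1),cast(n,u,14).round(1))
s=cv2.imread("pics/scene0.png")[150:255,255:400]
cv2.imwrite("pics/c2.png",cv2.resize(s,None,fx=5,fy=5,interpolation=cv2.INTER_CUBIC))
a=s
m=(a.max(2)<70).astype(np.uint8)
k,l,st,ce=cv2.connectedComponentsWithStats(m)
for i in range(1,k):
    if 30<st[i,4]<400:
        u=ce[i]+[255,150];print("sc",st[i],u.round(1),cast("scene",u,14).round(1))
E
```

```text
[111  16  13  13 135] [349.3 187. ] [623.7 -18.2  14. ]
[ 80  18  13  12 114] [317.9 188.7] [621.6  70.9  14. ]
[ 17  21  12  12 102] [254.3 191.7] [618.4 252.4  14. ]
[ 49  20  11  11 102] [285.9 190. ] [620.4 162.   14. ]
[117  37  26  13 239] [363.5 209.1] [559.3 -55.7  14. ]
sc [25 57 11  9 81] [285.1 211.1] [623.9 -16.8  14. ]
sc [49 64 10  8 63] [308.7 217.3] [622.6  72.2  14. ]
sc [74 70  9  8 62] [333.1 223.6] [620.5 162.8  14. ]
sc [ 16  73  96  28 283] [318.6 236.1] [682.2 127.5  14. ]
sc [98 76 10  9 66] [357.6 230.1] [619.2 252.7  14. ]
```

View pics/c1.png

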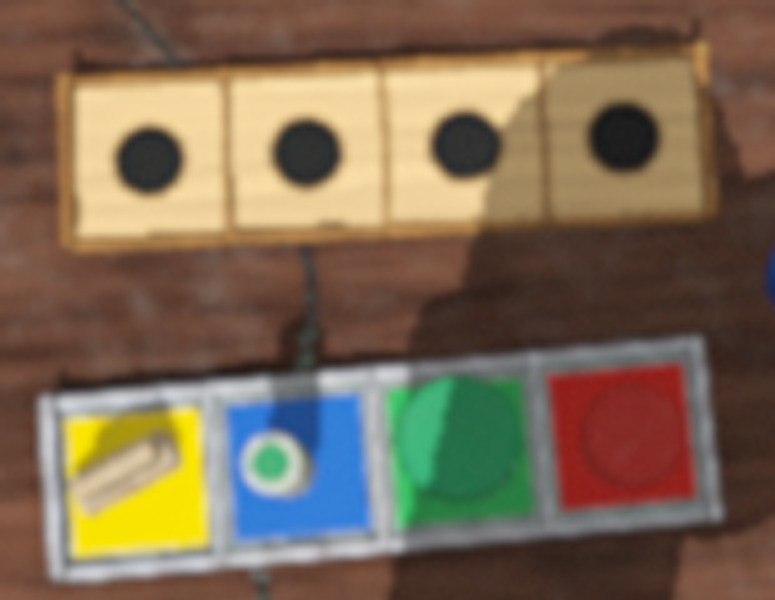

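View pics/c2.png

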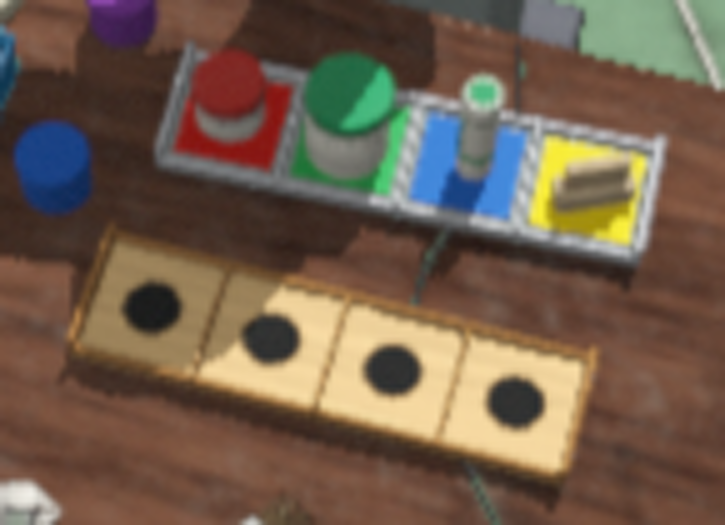

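Top crop shows the pads clearly, with the talc lid at crop (461,437), the glue top at (272,463), the tin lid at (630,434) and the stamp near (125,470). The stamp needs a closer zoom.

Run:
```python
from h import *
ims=[eyes.snapshot("top").astype(float) for _ in range(4)]
im=np.mean(ims,0)[:,:,::-1].astype(np.uint8)
sc=np.mean([eyes.snapshot("scene").astype(float) for _ in range(4)],0)[:,:,::-1].astype(np.uint8)
a=cv2.resize(im[236:276,232:272],(400,400),interpolation=cv2.INTER_NEAREST)
b=cv2.resize(sc[165:205,350:390],(400,400),interpolation=cv2.INTER_NEAREST)
cv2.imwrite("pics/c3.png",np.hstack([a,b]))
f=lambda X,Y:(np.array([X,Y])+.5)/5-.5+[225,160]
for nm,X,Y,z in(("talc",461,437,95),("glue",272,463,119),("tin",630,434,67)):print(nm,cast("top",f(X,Y),z).round(1))
g=lambda X,Y:(np.array([X,Y])+.5)/5-.5+[255,150]
for nm,X,Y,z in(("talc",350,93,95),("glue",484,93,119),("tin",230,82,67)):print("sc",nm,cast("scene",g(X,Y),z).round(1))
# mats corner-based centres (z=17) in top crop
for nm,c in(("yellow",[(65,418),(200,408),(208,548),(72,558)]),("red",[(550,375),(683,365),(694,500),(562,510)])):
    print(nm,np.mean([cast("top",f(*q),17) for q in c],0).round(1))
```

```text
talc [452.2  76.6  95. ]
glue [440.2 172.1 119. ]
tin [453.  -12.3  67. ]
sc talc [455.9  80.2  95. ]
sc glue [442.2 174.4 119. ]
sc tin [456.3 -10.9  67. ]
yellow [435.9 259.3  17. ]
red [454.2 -10.9  17. ]
```

View pics/c3.png

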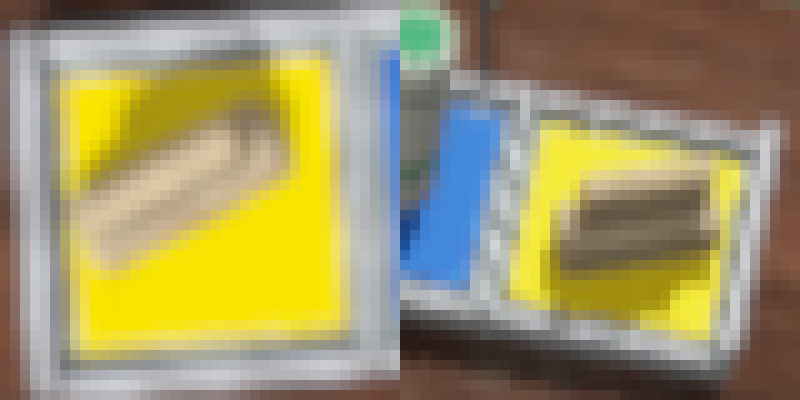

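The stamp lies at about 25° world yaw, with its long side along the row. I'll write a planner that gives me the tool-frame rows.

```bash
cat > plan.py <<'E'
# usage: plan.py x y z yaw n closure [x y z yaw n closure ...]: tool-frame rows to successive poses
import sys,json
from h import *
from scipy.spatial.transform import Rotation as Ro, Slerp
s=r.sense();p=np.array(s["tool_pos"],float);R=Ro.from_euler("xyz",s["tcp_rot"],degrees=True)
print(round(s["time"],2),p.round(1),np.round(s["tcp_rot"],1),round(s["finger_gap"],1),np.round(s["ft_force"],1),"joints",np.round(s["joint_pos"]))
a=list(map(float,sys.argv[1:]));rows=[]
for i in range(0,len(a),6):
    q=np.array(a[i:i+3]);Q=Ro.from_euler("xyz",[180,0,a[i+3]],degrees=True);n=int(a[i+4])
    sl=Slerp([0,1],Ro.concatenate([R,Q]))
    for k in range(n):
        A,B=sl(k/n),sl((k+1)/n)
        rows.append([(A.inv().apply((q-p)/n)/1000).round(4).tolist(),(A.inv()*B).as_rotvec().round(3).tolist(),a[i+5]])
    p,R=q,Q
print(json.dumps(rows))
E
python3 - <<'E'
from h import *
for uv,z in(((248,252),68),((250.5,253),39)):print(cast("top",uv,z).round(1))
E
python3 plan.py 450 -15 200 93.9 16 0
```

```text
[445.1 260.6  68. ]
[443.6 259.   39. ]
0.5 [ 260.3 -540.6  231.3] [180.    0.   25.7] 85.2 [-0.9 -0.9 -0. ] joints [-69.   7.  85.  -0.  87.  -5.]
[[[0.0249, -0.0245, 0.002], [0.0, 0.0, -0.074], 0.0], [[0.0267, -0.0225, 0.002], [0.0, 0.0, -0.074], 0.0], [[0.0283, -0.0205, 0.002], [0.0, 0.0, -0.074], 0.0], [[0.0297, -0.0183, 0.002], [0.0, 0.0, -0.074], 0.0], [[0.031, -0.0161, 0.002], [0.0, 0.0, -0.074], 0.0], [[0.0321, -0.0137, 0.002], [0.0, 0.0, -0.074], 0.0], [[0.033, -0.0113, 0.002], [0.0, 0.0, -0.074], 0.0], [[0.0338, -0.0088, 0.002], [0.0, 0.0, -0.074], 0.0], [[0.0344, -0.0063, 0.002], [0.0, 0.0, -0.074], 0.0], [[0.0347, -0.0037, 0.002], [0.0, 0.0, -0.074], 0.0], [[0.0349, -0.0011, 0.002], [0.0, 0.0, -0.074], 0.0], [[0.0349, 0.0015, 0.002], [0.0, 0.0, -0.074], 0.0], [[0.0347, 0.0041, 0.002], [0.0, 0.0, -0.074], 0.0], [[0.0343, 0.0066, 0.002], [0.0, 0.0, -0.074], 0.0], [[0.0337, 0.0092, 0.002], [0.0, 0.0, -0.074], 0.0], [[0.0329, 0.0116, 0.002], [0.0, 0.0, -0.074], 0.0]]
```

play_rows(
  deltas=[
    [[0.025,-0.0245,0.002],[0,0,-0.074],0],
    [[0.027,-0.0225,0.002],[0,0,-0.074],0],
    [[0.028,-0.0205,0.002],[0,0,-0.074],0],
    [[0.03,-0.018,0.002],[0,0,-0.074],0],
    [[0.031,-0.016,0.002],[0,0,-0.074],0],
    [[0.032,-0.014,0.002],[0,0,-0.074],0],
    [[0.033,-0.011,0.002],[0,0,-0.074],0],
    [[0.034,-0.009,0.002],[0,0,-0.074],0],
  ],
  force=40,
)

```text
time: 1.5
tool_pos: [355.9, -271.7, 215.3]
tcp_rot: [179.8, 0.1, 60.5]
ft_force: [0.5, 0.3, 0.0]
finger_gap: 85.4
```

```bash
python3 plan.py 450 -15 200 93.9 8 0
```

```text
1.5 [ 355.9 -271.7  215.3] [1.798e+02 1.000e-01 6.050e+01] 85.4 [0.5 0.3 0. ] joints [-44. -17. 110.  -0.  87. -14.]
[[[0.0337, -0.0056, 0.0019], [0.0, 0.0, -0.073], 0.0], [[0.034, -0.0031, 0.0019], [0.0, 0.0, -0.073], 0.0], [[0.0342, -0.0006, 0.0019], [0.0, 0.0, -0.073], 0.0], [[0.0341, 0.0019, 0.0019], [0.0, 0.0, -0.073], 0.0], [[0.0339, 0.0043, 0.0019], [0.0, 0.0, -0.073], 0.0], [[0.0335, 0.0068, 0.0019], [0.0, 0.0, -0.073], 0.0], [[0.0329, 0.0092, 0.0019], [0.0, 0.0, -0.073], 0.0], [[0.0321, 0.0116, 0.0019], [0.0, 0.0, -0.073], 0.0]]
```

Tracking is near perfect.

play_rows(
  deltas=[
    [[0.034,-0.0055,0.002],[0,0,-0.073],0],
    [[0.034,-0.003,0.002],[0,0,-0.073],0],
    [[0.034,-0.0005,0.002],[0,0,-0.073],0],
    [[0.034,0.002,0.002],[0,0,-0.073],0],
    [[0.034,0.0045,0.002],[0,0,-0.073],0],
    [[0.0335,0.007,0.002],[0,0,-0.073],0],
    [[0.033,0.009,0.002],[0,0,-0.073],0],
    [[0.032,0.0115,0.002],[0,0,-0.073],0],
  ],
)

```text
time: 2.5
tool_pos: [451.2, -5.8, 200.4]
tcp_rot: [179.6, 0.3, 95.0]
ft_force: [0.5, -0.1, -1.2]
finger_gap: 85.2
```

```bash
python3 plan.py 454 -11.5 130 93.9 3 0 454 -11.5 34 93.9 5 0
```

```text
2.5 [451.2  -5.8 200.4] [179.6   0.3  95. ] 85.2 [ 0.5 -0.1 -1.2] joints [ -7. -16. 111.  -0.  85. -12.]
[[[-0.0019, 0.0006, 0.0235], [0.002, 0.002, 0.007], 0.0], [[-0.0019, 0.0007, 0.0235], [0.002, 0.002, 0.007], 0.0], [[-0.0019, 0.0007, 0.0235], [0.002, 0.002, 0.007], 0.0], [[0.0, -0.0, 0.0192], [0.0, 0.0, 0.0], 0.0], [[0.0, -0.0, 0.0192], [0.0, 0.0, 0.0], 0.0], [[0.0, -0.0, 0.0192], [0.0, 0.0, 0.0], 0.0], [[0.0, -0.0, 0.0192], [0.0, 0.0, 0.0], 0.0], [[0.0, -0.0, 0.0192], [0.0, 0.0, 0.0], 0.0]]
```

play_rows(
  deltas=[
    [[-0.002,0.0005,0.0235],[0.002,0.002,0.007],0],
    [[-0.002,0.0005,0.0235],[0.002,0.002,0.007],0],
    [[-0.002,0.0005,0.0235],[0.002,0.002,0.007],0],
    [[0,0,0.02],[0,0,0],0],
    [[0,0,0.02],[0,0,0],0],
    [[0,0,0],[0,0,0],0],
  ],
)

```text
time: 3.25
tool_pos: [455.3, -8.9, 88.3]
tcp_rot: [179.7, -0.1, 94.2]
ft_force: [-0.3, -0.1, -0.8]
finger_gap: 85.1
```

```bash
python3 plan.py 454 -11.5 34 93.9 3 0
python3 - <<'E'
from h import *
s=eyes.snapshot("scene")[:,:,::-1][100:250,220:420]
cv2.imwrite("pics/d1.png",cv2.resize(s,None,fx=4,fy=4,interpolation=cv2.INTER_CUBIC))
E
```

```text
3.25 [455.3  -8.9  88.3] [ 1.797e+02 -1.000e-01  9.420e+01] 85.1 [-0.3 -0.1 -0.8] joints [ -8.  -9. 117.   0.  72. -12.]
[[[-0.0009, -0.0006, 0.0181], [0.001, -0.0, 0.002], 0.0], [[-0.0009, -0.0005, 0.0181], [0.001, -0.0, 0.002], 0.0], [[-0.0008, -0.0005, 0.0181], [0.001, -0.0, 0.002], 0.0]]
```

View pics/d1.png

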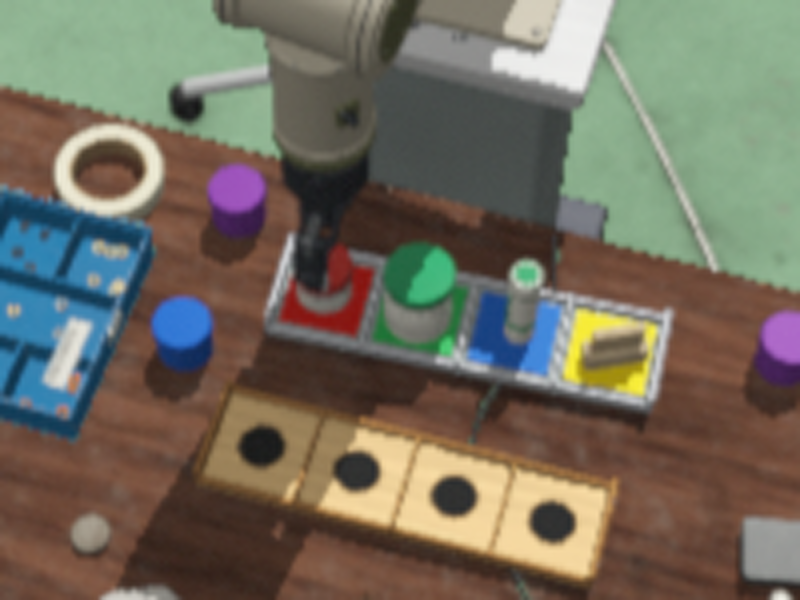

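The gripper is straddling the tin, with the far finger at about (315,255) in front of the lid. I'll descend and close.

play_rows(
  deltas=[
    [[-0.001,-0.0005,0.018],[0.001,0,0.002],0],
    [[-0.001,-0.0005,0.018],[0.001,0,0.002],0],
    [[-0.0005,-0.0005,0.018],[0.001,0,0.002],0],
    [[0,0,0],[0,0,0],0],
    [[0,0,0],[0,0,0],0.3],
    [[0,0,0],[0,0,0],1],
    [[0,0,0],[0,0,0],1],
    [[0,0,0],[0,0,0],1],
  ],
  force=40,
)

```text
time: 4.3
tool_pos: [459.3, -12.4, 37.8]
tcp_rot: [179.3, 0.1, 93.8]
ft_force: [-0.9, -0.9, -1.0]
finger_gap: 53.8
```

```bash
python3 plan.py 454 -11.5 34 93.9 1 1
```

```text
4.3 [459.3 -12.4  37.8] [1.793e+02 1.000e-01 9.380e+01] 53.8 [-0.9 -0.9 -1. ] joints [ -8.  -4. 118.   0.  65. -12.]
[[[0.0012, -0.0052, 0.0037], [0.012, 0.001, -0.001], 1.0]]
```

play_rows(
  deltas=[
    [[0,0,-0.006],[0.006,0,0],1],
    [[0,0,-0.02],[0.006,0,0],1],
    [[0,0,-0.025],[0,0,0],1],
    [[0,0,-0.025],[0,0,0],1],
    [[0,0,-0.025],[0,0,0],1],
    [[0,0,-0.02],[0,0,0],1],
  ],
)

```text
time: 5.05
tool_pos: [457.7, -12.0, 162.6]
tcp_rot: [-179.7, 0.0, 93.8]
ft_force: [0.2, 0.5, -1.3]
finger_gap: 53.8
```

```bash
python3 plan.py 618.8 252.5 160 91.1 8 1
```

```text
5.05 [457.7 -12.  162.6] [-179.7    0.    93.8] 53.8 [ 0.2  0.5 -1.3] joints [ -8. -12. 112.  -0.  81. -12.]
[[[0.0316, 0.0223, 0.0002], [-0.001, 0.0, 0.006], 1.0], [[0.0318, 0.0221, 0.0002], [-0.001, 0.0, 0.006], 1.0], [[0.0319, 0.0219, 0.0002], [-0.001, 0.0, 0.006], 1.0], [[0.032, 0.0217, 0.0002], [-0.001, 0.0, 0.006], 1.0], [[0.0322, 0.0215, 0.0003], [-0.001, 0.0, 0.006], 1.0], [[0.0323, 0.0213, 0.0003], [-0.001, 0.0, 0.006], 1.0], [[0.0324, 0.0212, 0.0003], [-0.001, 0.0, 0.006], 1.0], [[0.0325, 0.021, 0.0003], [-0.001, 0.0, 0.006], 1.0]]
```

play_rows(
  deltas=[
    [[0.032,0.022,0],[-0.001,0,0.006],1],
    [[0.032,0.022,0],[-0.001,0,0.006],1],
    [[0.032,0.022,0],[-0.001,0,0.006],1],
    [[0.032,0.022,0],[-0.001,0,0.006],1],
    [[0.032,0.0215,0],[-0.001,0,0.006],1],
    [[0.032,0.021,0],[-0.001,0,0.006],1],
    [[0.03,0.021,0],[-0.001,0,0.006],1],
    [[0.025,0.018,0],[-0.001,0,0.006],1],
  ],
)

```text
time: 6.05
tool_pos: [622.8, 248.5, 169.4]
tcp_rot: [179.4, 0.2, 90.8]
ft_force: [0.0, 0.0, -1.1]
finger_gap: 53.8
```

```bash
python3 plan.py 618.8 252.5 60 91.1 5 1 618.8 252.5 36 91.1 3 1
```

```text
6.05 [622.8 248.5 169.4] [179.4   0.2  90.8] 53.8 [ 0.   0.  -1.1] joints [18. 20. 78. -0. 82. 17.]
[[[0.0009, -0.001, 0.0219], [0.002, 0.001, -0.001], 1.0], [[0.0009, -0.001, 0.0219], [0.002, 0.001, -0.001], 1.0], [[0.0008, -0.0009, 0.0219], [0.002, 0.001, -0.001], 1.0], [[0.0008, -0.0009, 0.0219], [0.002, 0.001, -0.001], 1.0], [[0.0008, -0.0008, 0.0219], [0.002, 0.001, -0.001], 1.0], [[0.0, -0.0, 0.008], [0.0, 0.0, 0.0], 1.0], [[0.0, -0.0, 0.008], [0.0, 0.0, 0.0], 1.0], [[0.0, -0.0, 0.008], [0.0, 0.0, 0.0], 1.0]]
```

play_rows(
  deltas=[
    [[0.001,-0.001,0.025],[0.002,0.001,-0.001],1],
    [[0.001,-0.001,0.025],[0.002,0.001,-0.001],1],
    [[0.001,-0.001,0.025],[0.002,0.001,-0.001],1],
    [[0.001,-0.001,0.022],[0.002,0.001,-0.001],1],
    [[0,-0.001,0.018],[0.002,0.001,-0.001],1],
    [[0,0,0.005],[0,0,0],1],
    [[0,0,0],[0,0,0],1],
  ],
)

```text
time: 6.92
tool_pos: [620.4, 255.8, 47.3]
tcp_rot: [179.9, -0.2, 91.2]
ft_force: [0.4, -0.7, -0.6]
finger_gap: 53.7
```

```bash
python3 plan.py 618.8 252.5 35.5 91.1 3 1
python3 - <<'E'
from h import *
s=eyes.snapshot("scene")[:,:,::-1][150:300,270:470]
cv2.imwrite("pics/d2.png",cv2.resize(s,None,fx=4,fy=4,interpolation=cv2.INTER_CUBIC))
E
```

```text
6.92 [620.4 255.8  47.3] [179.9  -0.2  91.2] 53.7 [ 0.4 -0.7 -0.6] joints [18. 26. 82.  0. 71. 17.]
[[[-0.0011, -0.0006, 0.0039], [0.001, -0.001, 0.001], 1.0], [[-0.0011, -0.0006, 0.0039], [0.001, -0.001, 0.001], 1.0], [[-0.0011, -0.0006, 0.0039], [0.001, -0.001, 0.001], 1.0]]
```

View pics/d2.png

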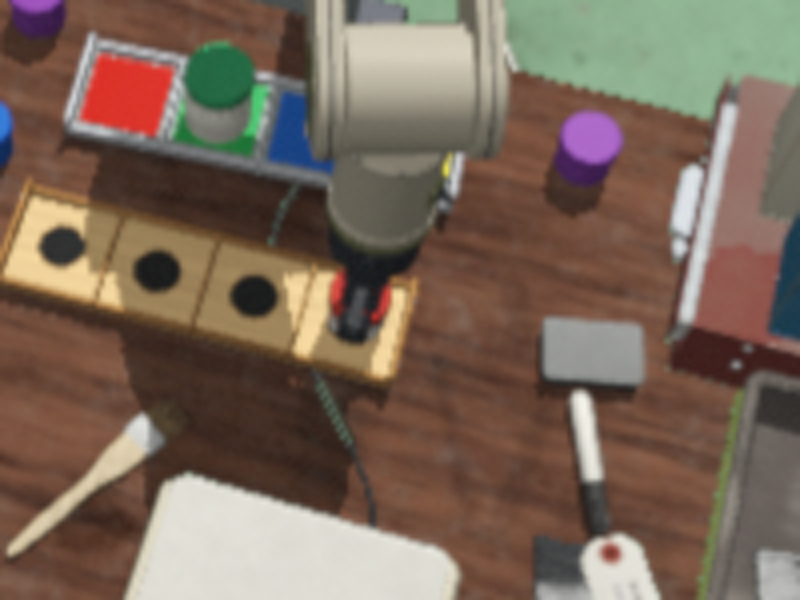

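The tin hangs upright over the last place, at about (358,305). I'll lower it slowly and release.

play_rows(
  deltas=[
    [[-0.001,-0.0005,0.004],[0.001,0,0.001],1],
    [[-0.001,-0.0005,0.004],[0.001,0,0.001],1],
    [[-0.001,-0.0005,0.002],[0,0,0],1],
    [[0,0,0],[0,0,0],1],
    [[0,0,0],[0,0,0],1],
  ],
)

```text
time: 7.6
tool_pos: [620.9, 253.0, 39.8]
tcp_rot: [179.8, -0.3, 91.1]
ft_force: [0.7, 0.3, -1.7]
finger_gap: 54.0
```

```bash
python3 plan.py 618.8 252.5 35 91.1 2 1
```

```text
7.6 [620.9 253.   39.8] [179.8  -0.3  91.1] 54.0 [ 0.7  0.3 -1.7] joints [18. 27. 83.  0. 70. 17.]
[[[-0.0003, -0.0011, 0.0024], [0.002, -0.002, -0.0], 1.0], [[-0.0002, -0.0011, 0.0024], [0.002, -0.002, -0.0], 1.0]]
```

play_rows(
  deltas=[
    [[0,-0.001,0.003],[0,0,0],1],
    [[0,-0.001,0.002],[0,0,0],1],
    [[0,0,0],[0,0,0],1],
  ],
)

```text
time: 7.98
tool_pos: [618.7, 253.1, 34.5]
tcp_rot: [179.8, -0.3, 91.1]
ft_force: [0.1, 0.8, -1.6]
finger_gap: 54.1
```

```bash
python3 plan.py 618.8 252.5 35 91.1 2 1
```

```text
7.97 [618.7 253.1  34.5] [179.8  -0.3  91.1] 54.1 [ 0.1  0.8 -1.6] joints [18. 27. 83.  0. 70. 17.]
[[[-0.0003, 0.0, -0.0003], [0.002, -0.002, -0.0], 1.0], [[-0.0003, 0.0, -0.0003], [0.002, -0.002, -0.0], 1.0]]
```

play_rows(
  deltas=[
    [[0,0,0.0015],[0,0,0],1],
    [[0,0,0],[0,0,0],1],
    [[0,0,0],[0,0,0],0.3],
    [[0,0,0],[0,0,0],0],
    [[0,0,0],[0,0,0],0],
    [[0,0,0],[0,0,0],0],
  ],
)

```text
time: 8.72
tool_pos: [619.5, 253.6, 34.3]
tcp_rot: [179.7, -0.3, 91.1]
ft_force: [0.1, 0.6, -0.1]
finger_gap: 85.0
```

```bash
python3 plan.py 618.8 252.5 90 91.1 3 0 630 100 170 93.9 3 0
```

```text
8.72 [619.5 253.6  34.3] [179.7  -0.3  91.1] 85.0 [ 0.1  0.6 -0.1] joints [18. 27. 83.  0. 69. 17.]
[[[-0.0003, -0.0001, -0.0186], [0.002, -0.002, -0.0], 0.0], [[-0.0003, -0.0002, -0.0186], [0.002, -0.002, -0.0], 0.0], [[-0.0003, -0.0002, -0.0186], [0.002, -0.002, -0.0], 0.0], [[-0.0509, 0.0028, -0.0267], [-0.0, 0.0, -0.016], 0.0], [[-0.0509, 0.0019, -0.0267], [0.0, 0.0, -0.016], 0.0], [[-0.051, 0.0011, -0.0267], [-0.0, 0.0, -0.016], 0.0]]
```

play_rows(
  deltas=[
    [[0,0,-0.015],[0,0,0],0],
    [[0,0,-0.02],[0.002,-0.002,0],0],
    [[0,0,-0.03],[0.002,-0.002,0],0],
    [[0,0,-0.04],[0,0,0],0],
    [[0,0,-0.03],[0,0,0],0],
  ],
)

```text
time: 9.35
tool_pos: [618.2, 252.9, 176.5]
tcp_rot: [180.0, -0.0, 91.1]
ft_force: [0.8, 1.0, 0.4]
finger_gap: 85.3
```

```bash
python3 plan.py 454 78.4 155 93.9 7 0
python3 - <<'E'
from h import *
s=eyes.snapshot("top")[:,:,::-1]
cv2.imwrite("pics/t1.png",s)
E
```

```text
9.35 [618.2 252.9 176.5] [180.   -0.   91.1] 85.3 [0.8 1.  0.4] joints [18. 19. 77.  0. 83. 17.]
[[[-0.0245, -0.0239, 0.0031], [0.0, -0.0, -0.007], 0.0], [[-0.0243, -0.0241, 0.0031], [0.0, -0.0, -0.007], 0.0], [[-0.0241, -0.0243, 0.0031], [0.0, -0.0, -0.007], 0.0], [[-0.024, -0.0244, 0.0031], [0.0, -0.0, -0.007], 0.0], [[-0.0238, -0.0246, 0.0031], [0.0, -0.0, -0.007], 0.0], [[-0.0236, -0.0248, 0.0031], [0.0, -0.0, -0.007], 0.0], [[-0.0234, -0.0249, 0.0031], [0.0, -0.0, -0.007], 0.0]]
```

play_rows(
  deltas=[
    [[-0.0245,-0.024,0.002],[0,0,-0.007],0],
    [[-0.0245,-0.024,0.002],[0,0,-0.007],0],
    [[-0.024,-0.0245,0.002],[0,0,-0.007],0],
    [[-0.024,-0.0245,0.002],[0,0,-0.007],0],
    [[-0.024,-0.0245,0.002],[0,0,-0.007],0],
    [[-0.0235,-0.025,0.002],[0,0,-0.007],0],
    [[-0.018,-0.019,0.002],[0,0,-0.007],0],
    [[0,0,0],[0,0,0],0],
  ],
)

```text
time: 10.4
tool_pos: [461.8, 81.1, 179.2]
tcp_rot: [178.4, -0.2, 94.0]
ft_force: [0.5, 0.2, 0.8]
finger_gap: 85.4
```

```bash
python3 plan.py 454.5 78.4 100 93.9 3 0 454.5 78.4 60 93.9 2 0
python3 - <<'E'
from h import *
# tin lid (red) after placing, both views
for n,p in (("scene",None),):
    im=eyes.snapshot(n)[:,:,::-1];h=cv2.cvtColor(im,cv2.COLOR_BGR2HSV)
    m=(((h[...,0]<8)|(h[...,0]>172))&(h[...,1]>140)&(h[...,2]>60)).astype(np.uint8)
    k,l,st,ce=cv2.connectedComponentsWithStats(m)
    for i in range(1,k):
        X=cast(n,ce[i],64)
        if st[i,4]>40 and 350<X[0]<750 and -100<X[1]<350:print(n,st[i],X.round(1))
E
```

```text
10.4 [461.8  81.1 179.2] [178.4  -0.2  94. ] 85.4 [0.5 0.2 0.8] joints [  4. -13. 111.   0.  81.  -1.]
[[[-0.0008, -0.0032, 0.0263], [0.009, -0.001, 0.001], 0.0], [[-0.0008, -0.003, 0.0263], [0.009, -0.001, 0.001], 0.0], [[-0.0008, -0.0027, 0.0264], [0.009, -0.001, 0.001], 0.0], [[0.0, -0.0, 0.02], [0.0, 0.0, 0.0], 0.0], [[0.0, -0.0, 0.02], [0.0, 0.0, 0.0], 0.0]]
scene [290 164  23  20 326] [483.6   0.7  64. ]
scene [352 217  15  16 181] [621.1 253.3  64. ]
```

The tin stands at about (621,253), roughly 2 mm off its pad. Now the talc.

play_rows(
  deltas=[
    [[-0.001,-0.003,0.026],[0.009,0,0],0],
    [[-0.001,-0.003,0.026],[0.009,0,0],0],
    [[-0.001,-0.002,0.02],[0.009,0,0],0],
    [[0,0,0],[0,0,0],0],
  ],
)

```text
time: 10.95
tool_pos: [460.6, 80.8, 109.5]
tcp_rot: [179.5, -0.3, 94.1]
ft_force: [0.2, 0.4, -0.7]
finger_gap: 85.2
```

```bash
python3 plan.py 454.5 78.4 60 93.9 3 0
python3 - <<'E'
from h import *
s=eyes.snapshot("scene")[:,:,::-1][120:240,250:400]
cv2.imwrite("pics/d3.png",cv2.resize(s,None,fx=5,fy=5,interpolation=cv2.INTER_CUBIC))
E
```

```text
10.95 [460.6  80.8 109.5] [179.5  -0.3  94.1] 85.2 [ 0.2  0.4 -0.7] joints [  3.  -8. 114.   0.  74.  -1.]
[[[-0.0007, -0.0022, 0.0165], [0.003, -0.002, 0.001], 0.0], [[-0.0007, -0.0022, 0.0165], [0.003, -0.002, 0.001], 0.0], [[-0.0007, -0.0021, 0.0165], [0.003, -0.002, 0.001], 0.0]]
```

View pics/d3.png

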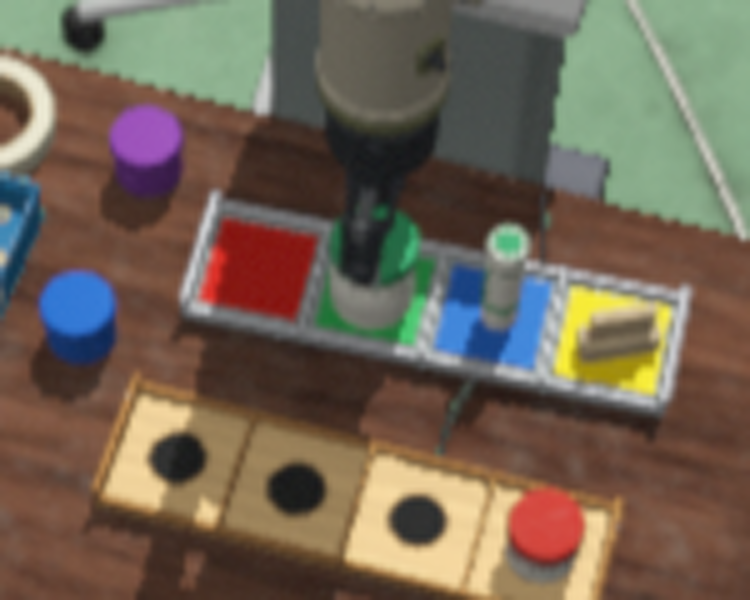

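The tin stands on its pad at (545,525), and the gripper is over the talc but about 6 mm too far in x. I'll correct x before descending.

play_rows(
  deltas=[
    [[-0.002,-0.006,0.002],[0.004,-0.003,0],0],
    [[0,0,0],[0,0,0],0],
  ],
)

```text
time: 11.25
tool_pos: [456.6, 78.6, 110.3]
tcp_rot: [179.5, -0.1, 94.1]
ft_force: [0.7, -0.5, 0.6]
finger_gap: 85.6
```

```bash
python3 plan.py 454.5 78.4 60 93.9 3 0;python3 plan.py 454.5 78.4 60 93.9 3 0
```

```text
11.25 [456.6  78.6 110.3] [ 1.795e+02 -1.000e-01  9.410e+01] 85.6 [ 0.7 -0.5  0.6] joints [  3.  -9. 115.   0.  74.  -1.]
[[[-0.0, -0.0008, 0.0168], [0.003, -0.001, 0.001], 0.0], [[-0.0, -0.0008, 0.0168], [0.003, -0.001, 0.001], 0.0], [[-0.0, -0.0007, 0.0168], [0.003, -0.001, 0.001], 0.0]]
11.25 [456.6  78.6 110.3] [ 1.795e+02 -1.000e-01  9.410e+01] 85.6 [ 0.7 -0.5  0.6] joints [  3.  -9. 115.   0.  74.  -1.]
[[[-0.0, -0.0008, 0.0168], [0.003, -0.001, 0.001], 0.0], [[-0.0, -0.0008, 0.0168], [0.003, -0.001, 0.001], 0.0], [[-0.0, -0.0007, 0.0168], [0.003, -0.001, 0.001], 0.0]]
```

play_rows(
  deltas=[
    [[0,-0.002,0.012],[0.004,-0.001,0],0],
    [[0,-0.001,0.01],[0.004,0,0],0],
    [[0,0,0],[0,0,0],0],
  ],
)

```text
time: 11.62
tool_pos: [453.9, 78.4, 87.5]
tcp_rot: [179.9, -0.0, 94.1]
ft_force: [0.4, 0.3, -1.0]
finger_gap: 85.2
```

```bash
python3 plan.py 454.5 78.4 60 93.9 3 0
```

```text
11.62 [453.9  78.4  87.5] [179.9  -0.   94.1] 85.2 [ 0.4  0.3 -1. ] joints [  3.  -8. 116.   0.  72.  -1.]
[[[-0.0, 0.0002, 0.0092], [0.001, -0.0, 0.001], 0.0], [[-0.0, 0.0002, 0.0092], [0.001, -0.0, 0.001], 0.0], [[-0.0, 0.0002, 0.0092], [0.001, -0.0, 0.001], 0.0]]
```

play_rows(
  deltas=[
    [[0,0,0.009],[0.001,0,0.001],0],
    [[0,0,0.009],[0.001,0,0.001],0],
    [[0,0,0.008],[0.002,0,0],0],
    [[0,0,0],[0,0,0],0],
    [[0,0,0],[0,0,0],0.2],
    [[0,0,0],[0,0,0],1],
    [[0,0,0],[0,0,0],1],
    [[0,0,0],[0,0,0],1],
  ],
  force=50,
)

```text
time: 12.62
tool_pos: [453.9, 78.4, 59.6]
tcp_rot: [-179.8, -0.0, 94.0]
ft_force: [-0.6, -0.5, -1.3]
finger_gap: 64.1
```

```bash
python3 plan.py 454.5 78.4 165 93.9 5 1
```

```text
12.62 [453.9  78.4  59.6] [-179.8   -0.    94. ] 64.1 [-0.6 -0.5 -1.3] joints [  3.  -5. 117.   0.  69.  -1.]
[[[0.0, 0.0001, -0.0211], [-0.001, -0.0, 0.0], 1.0], [[0.0, 0.0001, -0.0211], [-0.001, -0.0, 0.0], 1.0], [[0.0, 0.0001, -0.0211], [-0.001, -0.0, 0.0], 1.0], [[-0.0, 0.0001, -0.0211], [-0.001, -0.0, 0.0], 1.0], [[-0.0, 0.0001, -0.0211], [-0.001, -0.0, 0.0], 1.0]]
```

play_rows(
  deltas=[
    [[0,0,-0.008],[0,0,0],1],
    [[0,0,-0.02],[0,0,0],1],
    [[0,0,-0.03],[0,0,0],1],
    [[0,0,-0.03],[0,0,0],1],
    [[0,0,-0.022],[0,0,0],1],
    [[0,0,0],[0,0,0],1],
  ],
)

```text
time: 13.38
tool_pos: [453.6, 78.3, 174.5]
tcp_rot: [-179.8, -0.0, 94.0]
ft_force: [-0.2, -0.3, -2.2]
finger_gap: 64.6
```

```bash
python3 plan.py 620.5 162.4 170 91.1 8 1
```

```text
13.38 [453.6  78.3 174.5] [-179.8   -0.    94. ] 64.6 [-0.2 -0.3 -2.2] joints [  3. -13. 111.   0.  82.  -1.]
[[[0.009, 0.0215, 0.0005], [-0.0, -0.0, 0.006], 1.0], [[0.0092, 0.0215, 0.0005], [-0.0, -0.0, 0.006], 1.0], [[0.0093, 0.0214, 0.0005], [-0.0, -0.0, 0.006], 1.0], [[0.0094, 0.0214, 0.0005], [-0.0, -0.0, 0.006], 1.0], [[0.0096, 0.0213, 0.0005], [-0.0, -0.0, 0.006], 1.0], [[0.0097, 0.0212, 0.0005], [-0.0, -0.0, 0.006], 1.0], [[0.0098, 0.0212, 0.0005], [-0.0, -0.0, 0.006], 1.0], [[0.01, 0.0211, 0.0005], [-0.0, -0.0, 0.006], 1.0]]
```

play_rows(
  deltas=[
    [[0.009,0.0215,0],[0,0,0.006],1],
    [[0.009,0.0215,0],[0,0,0.006],1],
    [[0.0095,0.0215,0],[0,0,0.006],1],
    [[0.0095,0.0215,0],[0,0,0.006],1],
    [[0.0095,0.0215,0],[0,0,0.006],1],
    [[0.01,0.021,0],[0,0,0.006],1],
    [[0.01,0.021,0],[0,0,0.006],1],
    [[0.008,0.017,0],[0,0,0.006],1],
  ],
)

```text
time: 14.38
tool_pos: [615.5, 162.0, 161.4]
tcp_rot: [-179.0, 0.1, 91.1]
ft_force: [0.4, -0.7, -1.8]
finger_gap: 64.2
```

```bash
python3 plan.py 620.5 162.4 68 91.1 6 1
```

```text
14.38 [615.5 162.  161.4] [-1.79e+02  1.00e-01  9.11e+01] 64.2 [ 0.4 -0.7 -1.8] joints [10. 16. 83.  0. 82.  9.]
[[[0.0001, 0.0011, 0.0156], [-0.003, 0.0, -0.0], 1.0], [[0.0001, 0.0011, 0.0156], [-0.003, 0.0, -0.0], 1.0], [[0.0001, 0.001, 0.0156], [-0.003, 0.0, -0.0], 1.0], [[0.0001, 0.001, 0.0156], [-0.003, 0.0, -0.0], 1.0], [[0.0001, 0.0009, 0.0156], [-0.003, 0.0, -0.0], 1.0], [[0.0001, 0.0009, 0.0156], [-0.003, 0.0, -0.0], 1.0]]
```

play_rows(
  deltas=[
    [[0,0.001,0.02],[-0.003,0,0],1],
    [[0,0.001,0.02],[-0.003,0,0],1],
    [[0,0.001,0.02],[-0.003,0,0],1],
    [[0,0.001,0.02],[-0.003,0,0],1],
    [[0,0,0.01],[-0.002,0,0],1],
    [[0,0,0],[0,0,0],1],
  ],
)

```text
time: 15.12
tool_pos: [614.5, 161.8, 59.3]
tcp_rot: [-179.2, 0.2, 91.1]
ft_force: [-0.0, 0.4, -1.5]
finger_gap: 64.3
```

```bash
python3 plan.py 620.5 162.4 57.5 91.1 3 1
python3 - <<'E'
from h import *
s=eyes.snapshot("scene")[:,:,::-1][150:270,250:400]
cv2.imwrite("pics/d4.png",cv2.resize(s,None,fx=5,fy=5,interpolation=cv2.INTER_CUBIC))
E
```

```text
15.12 [614.5 161.8  59.3] [-179.2    0.2   91.1] 64.3 [-0.   0.4 -1.5] joints [10. 21. 87. -0. 72.  9.]
[[[0.0002, 0.002, 0.0006], [-0.005, 0.001, 0.0], 1.0], [[0.0002, 0.002, 0.0006], [-0.005, 0.001, 0.0], 1.0], [[0.0002, 0.002, 0.0006], [-0.005, 0.001, 0.0], 1.0]]
```

View pics/d4.png

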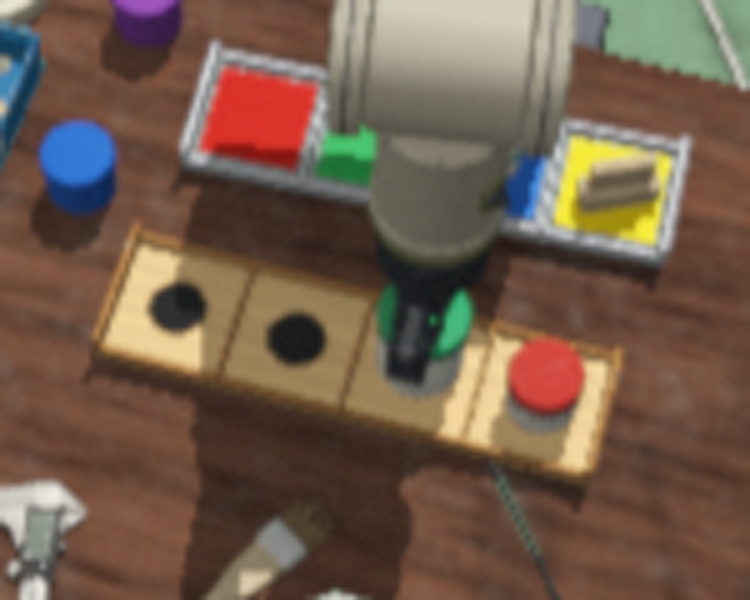

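The talc hangs just above its place at (425,335), 6 mm short in x. I'll correct that, then lower.

play_rows(
  deltas=[
    [[0,0.003,0],[-0.007,0,0],1],
    [[0,0.003,0],[-0.007,0,0],1],
    [[0,0,0],[0,0,0],1],
  ],
)

```text
time: 15.55
tool_pos: [623.2, 162.3, 62.7]
tcp_rot: [179.6, 0.1, 91.1]
ft_force: [-0.0, 0.5, -2.4]
finger_gap: 64.5
```

```bash
python3 plan.py 620.5 162.4 57 91.1 3 1
```

```text
15.55 [623.2 162.3  62.7] [1.796e+02 1.000e-01 9.110e+01] 64.5 [-0.   0.5 -2.4] joints [10. 21. 87. -0. 71.  9.]
[[[0.0, -0.0009, 0.0019], [0.002, 0.001, 0.0], 1.0], [[0.0, -0.0009, 0.0019], [0.002, 0.001, 0.0], 1.0], [[0.0, -0.0009, 0.0019], [0.002, 0.001, 0.0], 1.0]]
```

play_rows(
  deltas=[
    [[0,-0.002,0.002],[0.004,0,0],1],
    [[0,0,0.002],[0,0,0],1],
    [[0,0,0],[0,0,0],1],
  ],
)

```text
time: 15.92
tool_pos: [621.4, 162.4, 59.0]
tcp_rot: [179.8, 0.1, 91.1]
ft_force: [-0.3, -0.1, -2.1]
finger_gap: 64.4
```

```bash
python3 plan.py 620.5 162.4 57 91.1 3 1
```

```text
15.93 [621.4 162.4  59. ] [1.798e+02 1.000e-01 9.110e+01] 64.4 [-0.3 -0.1 -2.1] joints [10. 22. 87. -0. 71.  9.]
[[[0.0, -0.0003, 0.0007], [0.001, 0.001, 0.0], 1.0], [[0.0, -0.0003, 0.0007], [0.001, 0.001, 0.0], 1.0], [[0.0, -0.0003, 0.0007], [0.001, 0.001, 0.0], 1.0]]
```

play_rows(
  deltas=[
    [[0,0,0.002],[0.002,0,0],1],
    [[0,0,0],[0,0,0],1],
  ],
)

```text
time: 16.18
tool_pos: [621.3, 162.3, 56.8]
tcp_rot: [180.0, 0.1, 91.1]
ft_force: [-0.3, -0.5, -3.0]
finger_gap: 64.5
```

```bash
python3 plan.py 620.5 162.4 57 91.1 3 1
```

```text
16.18 [621.3 162.3  56.8] [1.80e+02 1.00e-01 9.11e+01] 64.5 [-0.3 -0.5 -3. ] joints [10. 22. 87. -0. 71.  9.]
[[[0.0, -0.0003, -0.0001], [0.0, 0.001, 0.0], 1.0], [[0.0, -0.0003, -0.0001], [0.0, 0.001, 0.0], 1.0], [[0.0, -0.0003, -0.0001], [0.0, 0.001, 0.0], 1.0]]
```

play_rows(
  deltas=[
    [[0,0,0.0015],[0,0,0],1],
    [[0,0,0],[0,0,0],1],
    [[0,0,0],[0,0,0],0.25],
    [[0,0,0],[0,0,0],0.15],
    [[0,0,0],[0,0,0],0],
    [[0,0,0],[0,0,0],0],
    [[0,0,0],[0,0,0],0],
  ],
)

```text
time: 17.05
tool_pos: [622.4, 162.4, 57.3]
tcp_rot: [179.8, 0.1, 91.1]
ft_force: [0.6, 0.8, 0.9]
finger_gap: 85.5
```

```bash
python3 plan.py 620.5 162.4 57 91.1 3 1
```

```text
17.05 [622.4 162.4  57.3] [1.798e+02 1.000e-01 9.110e+01] 85.5 [0.6 0.8 0.9] joints [10. 22. 87. -0. 71.  9.]
[[[0.0, -0.0006, 0.0001], [0.001, 0.001, 0.0], 1.0], [[0.0, -0.0006, 0.0001], [0.001, 0.001, 0.0], 1.0], [[0.0, -0.0006, 0.0001], [0.001, 0.001, 0.0], 1.0]]
```

Raise straight up.

play_rows(
  deltas=[
    [[0,0,-0.01],[0,0,0],0],
    [[0,0,-0.02],[0,0,0],0],
    [[0,0,-0.03],[0,0,0],0],
    [[0,0,-0.04],[0,0,0],0],
    [[0,0,-0.025],[0,0,0],0],
    [[0,0,0],[0,0,0],0],
  ],
)

```text
time: 17.8
tool_pos: [623.3, 163.0, 193.9]
tcp_rot: [179.5, 0.1, 91.1]
ft_force: [0.1, -0.2, 0.0]
finger_gap: 85.4
```

```bash
python3 plan.py 441.2 172 185 93.9 8 0
```

```text
17.8 [623.3 163.  193.9] [1.795e+02 1.000e-01 9.110e+01] 85.4 [ 0.1 -0.2  0. ] joints [10. 15. 81. -0. 84.  9.]
[[[0.0016, -0.0228, 0.0009], [0.001, 0.0, -0.006], 0.0], [[0.0017, -0.0227, 0.0009], [0.001, 0.0, -0.006], 0.0], [[0.0018, -0.0227, 0.001], [0.001, 0.0, -0.006], 0.0], [[0.002, -0.0227, 0.001], [0.001, 0.0, -0.006], 0.0], [[0.0021, -0.0227, 0.001], [0.001, 0.0, -0.006], 0.0], [[0.0023, -0.0227, 0.001], [0.001, 0.0, -0.006], 0.0], [[0.0024, -0.0227, 0.0011], [0.001, 0.0, -0.006], 0.0], [[0.0025, -0.0227, 0.0011], [0.001, 0.0, -0.006], 0.0]]
```

play_rows(
  deltas=[
    [[0.0015,-0.023,0],[0.001,0,-0.006],0],
    [[0.0015,-0.023,0],[0.001,0,-0.006],0],
    [[0.002,-0.023,0],[0.001,0,-0.006],0],
    [[0.002,-0.023,0],[0.001,0,-0.006],0],
    [[0.002,-0.023,0],[0.001,0,-0.006],0],
    [[0.0025,-0.023,0],[0.001,0,-0.006],0],
    [[0.0025,-0.023,0],[0.001,0,-0.006],0],
    [[0.0025,-0.018,0],[0.001,0,-0.006],0],
  ],
)

```text
time: 18.8
tool_pos: [435.8, 171.3, 187.5]
tcp_rot: [-179.7, 0.1, 93.9]
ft_force: [-0.5, 0.2, -0.2]
finger_gap: 85.2
```

play_rows(
  deltas=[
    [[0,0,0],[0,0,0],0],
  ],
)

```text
time: 18.92
tool_pos: [434.7, 171.4, 186.8]
tcp_rot: [-179.6, 0.2, 93.9]
ft_force: [1.0, -0.6, -0.2]
finger_gap: 85.3
```

```bash
python3 plan.py 441.2 173 135 93.9 4 0
python3 - <<'E'
from h import *
s=eyes.snapshot("scene")[:,:,::-1]
# talc lid (green, dark/bright) in wooden rack
h=cv2.cvtColor(s,cv2.COLOR_BGR2HSV)
m=((h[...,0]>60)&(h[...,0]<88)&(h[...,1]>120)&(h[...,2]>50)).astype(np.uint8)
k,l,st,ce=cv2.connectedComponentsWithStats(m)
for i in range(1,k):
    if st[i,4]>15:print(st[i],ce[i].round(1),cast("scene",ce[i],91).round(1),cast("scene",ce[i],119).round(1))
E
```

```text
18.93 [434.7 171.4 186.8] [-179.6    0.2   93.9] 85.3 [ 1.  -0.6 -0.2] joints [ 15. -12. 109.  -0.  83.  11.]
[[[0.0003, 0.0017, 0.0129], [-0.002, 0.001, 0.0], 0.0], [[0.0003, 0.0017, 0.0129], [-0.002, 0.001, 0.0], 0.0], [[0.0003, 0.0017, 0.0129], [-0.002, 0.001, 0.0], 0.0], [[0.0003, 0.0017, 0.0129], [-0.002, 0.001, 0.0], 0.0]]
[314 169  22  20 326] [324.6 178. ] [492.9  91.3  91. ] [509.   95.4 119. ]
[326 207  17  17 237] [333.8 214.9] [623.9 163.3  91. ] [637.5 166.  119. ]
[400 339   5   5  21] [402. 341.] [969.6 476.2  91. ] [976.7 473.  119. ]
```

play_rows(
  deltas=[
    [[-0.001,0.003,0.013],[-0.003,0.001,0],0],
    [[-0.001,0.003,0.018],[-0.003,0.001,0],0],
    [[-0.001,0.001,0.018],[-0.002,0.001,0],0],
    [[0,0,0.016],[0,0,0],0],
    [[0,0,0],[0,0,0],0],
  ],
)

```text
time: 19.6
tool_pos: [444.5, 167.5, 115.8]
tcp_rot: [180.0, 0.0, 93.8]
ft_force: [1.3, 0.9, 0.1]
finger_gap: 85.3
```

```bash
python3 plan.py 441.2 173 64 93.9 4 0
python3 - <<'E'
from h import *
s=eyes.snapshot("scene")[:,:,::-1][120:240,250:400]
cv2.imwrite("pics/d5.png",cv2.resize(s,None,fx=5,fy=5,interpolation=cv2.INTER_CUBIC))
E
```

```text
19.6 [444.5 167.5 115.8] [180.    0.   93.8] 85.3 [1.3 0.9 0.1] joints [ 14.  -7. 112.  -0.  75.  11.]
[[[0.0014, -0.0007, 0.013], [0.0, 0.0, -0.0], 0.0], [[0.0014, -0.0007, 0.013], [0.0, 0.0, -0.0], 0.0], [[0.0014, -0.0007, 0.013], [0.0, 0.0, -0.0], 0.0], [[0.0014, -0.0007, 0.013], [0.0, 0.0, -0.0], 0.0]]
```

View pics/d5.png

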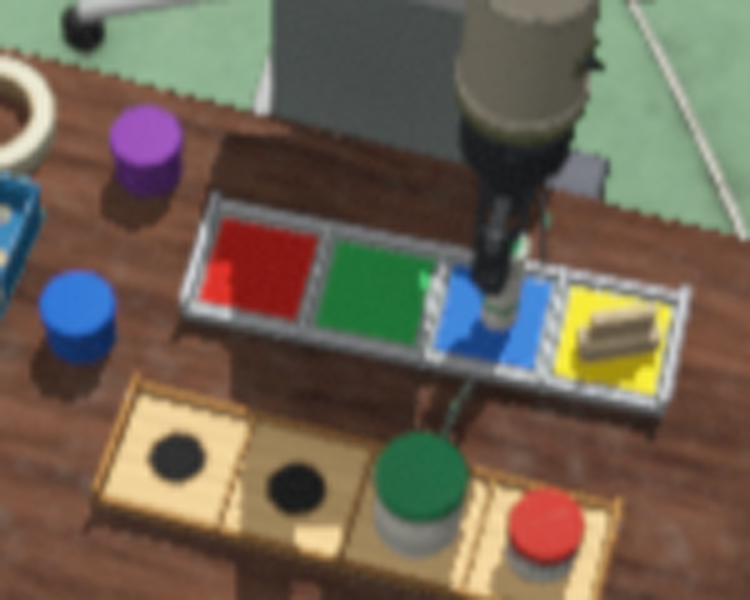

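Talc and tin stand upright on their places. The gripper needs about +6 mm in y over the glue at (508,255).

play_rows(
  deltas=[
    [[0.006,-0.003,0],[0,0,0],0],
    [[0,0,0.015],[0,0,0],0],
    [[0,0,0.015],[0,0,0],0],
    [[0,0,0.015],[0,0,0],0],
    [[0,0,0.006],[0,0,0],0],
    [[0,0,0],[0,0,0],0],
  ],
)

```text
time: 20.4
tool_pos: [442.2, 174.3, 63.1]
tcp_rot: [179.8, -0.0, 93.8]
ft_force: [-0.4, 0.5, -0.7]
finger_gap: 85.7
```

```bash
python3 plan.py 441.2 173 64 93.9 2 0
```

```text
20.4 [442.2 174.3  63.1] [179.8  -0.   93.8] 85.7 [-0.4  0.5 -0.7] joints [ 15.  -3. 115.  -0.  68.  12.]
[[[-0.0006, -0.0005, -0.0004], [0.002, -0.0, -0.001], 0.0], [[-0.0006, -0.0005, -0.0004], [0.002, -0.0, -0.001], 0.0]]
```

play_rows(
  deltas=[
    [[-0.001,-0.001,0],[0,0,0],0.3],
    [[0,0,0],[0,0,0],0.5],
    [[0,0,0],[0,0,0],0.6],
    [[0,0,0],[0,0,0],0.65],
    [[0,0,0],[0,0,0],0.7],
    [[0,0,0],[0,0,0],0.8],
    [[0,0,0],[0,0,0],1],
    [[0,0,0],[0,0,0],1],
  ],
  force=25,
)

```text
time: 21.4
tool_pos: [442.4, 173.4, 64.6]
tcp_rot: [179.6, -0.0, 93.8]
ft_force: [-0.5, 0.3, -0.6]
finger_gap: 28.6
```

```bash
python3 plan.py 441.2 173 64 93.9 2 0
```

```text
21.4 [442.4 173.4  64.6] [179.6  -0.   93.8] 28.6 [-0.5  0.3 -0.6] joints [ 15.  -4. 115.  -0.  69.  11.]
[[[-0.0001, -0.0006, 0.0003], [0.003, -0.0, -0.001], 0.0], [[-0.0001, -0.0006, 0.0003], [0.003, -0.0, -0.001], 0.0]]
```

play_rows(
  deltas=[
    [[0,0,-0.006],[0.003,0,0],1],
    [[0,0,-0.02],[0.002,0,0],1],
    [[0,0,-0.03],[0,0,0],1],
    [[0,0,-0.03],[0,0,0],1],
    [[0,0,-0.018],[0,0,0],1],
    [[0,0,0],[0,0,0],1],
  ],
)

```text
time: 22.15
tool_pos: [442.0, 173.2, 173.2]
tcp_rot: [180.0, -0.0, 93.8]
ft_force: [-0.4, -0.6, 0.2]
finger_gap: 28.6
```

```bash
python3 plan.py 622 71.5 165 91.1 8 1
```

```text
22.15 [442.  173.2 173.2] [180.   -0.   93.8] 28.6 [-0.4 -0.6  0.2] joints [ 15. -10. 109.   0.  81.  11.]
[[[-0.0142, 0.0216, 0.001], [0.0, -0.0, 0.006], 1.0], [[-0.0141, 0.0217, 0.001], [0.0, -0.0, 0.006], 1.0], [[-0.0139, 0.0218, 0.001], [0.0, -0.0, 0.006], 1.0], [[-0.0138, 0.0219, 0.001], [0.0, -0.0, 0.006], 1.0], [[-0.0137, 0.0219, 0.001], [0.0, -0.0, 0.006], 1.0], [[-0.0135, 0.022, 0.001], [0.0, -0.0, 0.006], 1.0], [[-0.0134, 0.0221, 0.001], [0.0, -0.0, 0.006], 1.0], [[-0.0133, 0.0222, 0.001], [0.0, -0.0, 0.006], 1.0]]
```

play_rows(
  deltas=[
    [[-0.014,0.0215,0],[0,0,0.006],1],
    [[-0.014,0.0215,0],[0,0,0.006],1],
    [[-0.014,0.022,0],[0,0,0.006],1],
    [[-0.014,0.022,0],[0,0,0.006],1],
    [[-0.0135,0.022,0],[0,0,0.006],1],
    [[-0.0135,0.022,0],[0,0,0.006],1],
    [[-0.0135,0.022,0],[0,0,0.006],1],
    [[-0.013,0.022,0],[0,0,0.006],1],
  ],
)

```text
time: 23.15
tool_pos: [622.1, 69.4, 162.9]
tcp_rot: [-179.3, -0.0, 91.1]
ft_force: [0.1, 0.9, -0.5]
finger_gap: 28.6
```

play_rows(
  deltas=[
    [[0,0,0],[0,0,0],1],
    [[0,0,0],[0,0,0],1],
  ],
)

```text
time: 23.4
tool_pos: [621.5, 68.5, 159.9]
tcp_rot: [-179.1, -0.0, 91.0]
ft_force: [-0.3, -0.1, -0.6]
finger_gap: 28.7
```

```bash
python3 plan.py 622 71.5 75 91.1 5 1
```

```text
23.4 [621.5  68.5 159.9] [-179.1   -0.    91. ] 28.7 [-0.3 -0.1 -0.6] joints [ 2. 15. 85.  0. 82.  1.]
[[[0.0006, 0.0004, 0.017], [-0.003, -0.0, -0.0], 1.0], [[0.0006, 0.0003, 0.017], [-0.003, -0.0, -0.0], 1.0], [[0.0006, 0.0003, 0.017], [-0.003, -0.0, -0.0], 1.0], [[0.0006, 0.0002, 0.017], [-0.003, -0.0, -0.0], 1.0], [[0.0006, 0.0002, 0.017], [-0.003, -0.0, -0.0], 1.0]]
```

play_rows(
  deltas=[
    [[0.001,0,0.017],[-0.003,0,0],1],
    [[0.001,0,0.017],[-0.003,0,0],1],
    [[0.001,0,0.017],[-0.003,0,0],1],
    [[0,0,0.017],[-0.003,0,0],1],
    [[0,0,0.013],[-0.003,0,0],1],
    [[0,0,0],[0,0,0],1],
  ],
)

```text
time: 24.15
tool_pos: [617.0, 73.3, 70.4]
tcp_rot: [-179.8, -0.0, 91.2]
ft_force: [-0.3, -0.1, 0.9]
finger_gap: 28.3
```

```bash
python3 plan.py 622 71.5 63 91.1 3 1
python3 - <<'E'
from h import *
s=eyes.snapshot("scene")[:,:,::-1][150:270,250:400]
cv2.imwrite("pics/d6.png",cv2.resize(s,None,fx=5,fy=5,interpolation=cv2.INTER_CUBIC))
E
```

```text
24.15 [617.   73.3  70.4] [-179.8   -0.    91.2] 28.3 [-0.3 -0.1  0.9] joints [ 2. 18. 90.  0. 72.  1.]
[[[-0.0006, 0.0017, 0.0025], [-0.001, -0.0, 0.0], 1.0], [[-0.0006, 0.0017, 0.0025], [-0.001, -0.0, 0.0], 1.0], [[-0.0006, 0.0017, 0.0025], [-0.001, -0.0, 0.0], 1.0]]
```

View pics/d6.png

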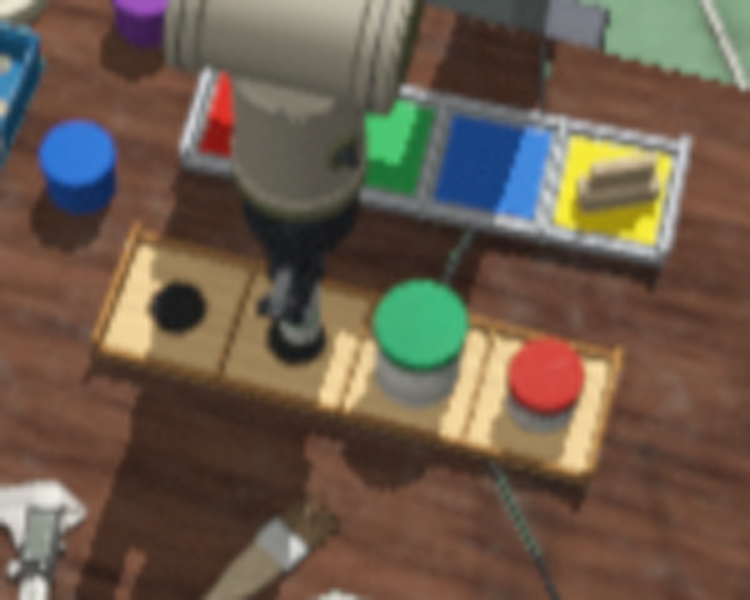

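The glue stick hangs upright over the pad at (297,338). I'll nudge x and lower.

play_rows(
  deltas=[
    [[-0.001,0.004,0.002],[0,0,0],1],
    [[0,0,0.003],[0,0,0],1],
    [[0,0,0],[0,0,0],1],
  ],
)

```text
time: 24.58
tool_pos: [623.7, 72.1, 68.2]
tcp_rot: [179.9, -0.1, 91.1]
ft_force: [-0.3, -0.1, -0.4]
finger_gap: 28.7
```

```bash
python3 plan.py 622 71.5 63 91.1 3 1
```

```text
24.57 [623.7  72.1  68.2] [ 1.799e+02 -1.000e-01  9.110e+01] 28.7 [-0.3 -0.1 -0.4] joints [ 2. 19. 90.  0. 71.  1.]
[[[-0.0002, -0.0006, 0.0017], [0.0, -0.0, 0.0], 1.0], [[-0.0002, -0.0006, 0.0017], [0.0, -0.0, 0.0], 1.0], [[-0.0002, -0.0006, 0.0017], [0.0, -0.0, 0.0], 1.0]]
```

play_rows(
  deltas=[
    [[0,-0.002,0.003],[0,0,0],1],
    [[0,0,0.002],[0,0,0],1],
    [[0,0,0],[0,0,0],1],
  ],
)

```text
time: 24.95
tool_pos: [621.9, 72.1, 63.4]
tcp_rot: [179.9, -0.1, 91.1]
ft_force: [0.5, 0.0, -0.9]
finger_gap: 28.6
```

```bash
python3 plan.py 622 71.5 61.5 91.1 3 1
```

```text
24.95 [621.9  72.1  63.4] [ 1.799e+02 -1.000e-01  9.110e+01] 28.6 [ 0.5  0.  -0.9] joints [ 2. 19. 90.  0. 71.  1.]
[[[-0.0002, 0.0, 0.0006], [0.001, -0.0, 0.0], 1.0], [[-0.0002, 0.0, 0.0006], [0.001, -0.0, 0.0], 1.0], [[-0.0002, 0.0, 0.0006], [0.001, -0.0, 0.0], 1.0]]
```

play_rows(
  deltas=[
    [[0,0,0.002],[0,0,0],1],
    [[0,0,0.0005],[0,0,0],1],
    [[0,0,0],[0,0,0],1],
  ],
)

```text
time: 25.32
tool_pos: [622.3, 72.2, 61.7]
tcp_rot: [179.8, -0.1, 91.1]
ft_force: [1.2, -0.7, -0.2]
finger_gap: 28.4
```

```bash
python3 plan.py 622 71.5 61.5 91.1 3 1
```

```text
25.32 [622.3  72.2  61.7] [ 1.798e+02 -1.000e-01  9.110e+01] 28.4 [ 1.2 -0.7 -0.2] joints [ 2. 19. 90.  0. 71.  1.]
[[[-0.0002, -0.0001, 0.0001], [0.001, -0.0, 0.0], 1.0], [[-0.0002, -0.0001, 0.0001], [0.001, -0.0, 0.0], 1.0], [[-0.0002, -0.0001, 0.0001], [0.001, -0.0, 0.0], 1.0]]
```

One more mm down; watch the force for contact.

play_rows(
  deltas=[
    [[0,0,0.001],[0,0,0],1],
    [[0,0,0.0005],[0,0,0],1],
  ],
)

```text
time: 25.58
tool_pos: [622.5, 72.2, 61.7]
tcp_rot: [179.8, -0.0, 91.1]
ft_force: [-2.5, 0.3, 3.9]
finger_gap: 29.0
```

```bash
python3 plan.py 622 71.5 61.5 91.1 3 1
```

```text
25.57 [622.5  72.2  61.7] [179.8  -0.   91.1] 29.0 [-2.5  0.3  3.9] joints [ 2. 19. 90.  0. 71.  1.]
[[[-0.0002, -0.0002, 0.0001], [0.001, -0.0, 0.0], 1.0], [[-0.0002, -0.0002, 0.0001], [0.001, -0.0, 0.0], 1.0], [[-0.0002, -0.0002, 0.0001], [0.001, -0.0, 0.0], 1.0]]
```

Contact at 3.9 N. I'll open gradually.

play_rows(
  deltas=[
    [[0,0,0],[0,0,0],0.6],
    [[0,0,0],[0,0,0],0.55],
    [[0,0,0],[0,0,0],0.4],
    [[0,0,0],[0,0,0],0.2],
    [[0,0,0],[0,0,0],0],
    [[0,0,0],[0,0,0],0],
    [[0,0,0],[0,0,0],0],
  ],
)

```text
time: 26.45
tool_pos: [622.3, 72.2, 60.9]
tcp_rot: [179.9, -0.0, 91.1]
ft_force: [-0.3, -0.3, 0.4]
finger_gap: 85.5
```

```bash
python3 plan.py 622 71.5 170 91.1 5 0
```

```text
26.45 [622.3  72.2  60.9] [179.9  -0.   91.1] 85.5 [-0.3 -0.3  0.4] joints [ 2. 19. 90.  0. 71.  1.]
[[[-0.0001, -0.0, -0.0218], [0.001, -0.0, 0.0], 0.0], [[-0.0001, -0.0, -0.0218], [0.001, -0.0, 0.0], 0.0], [[-0.0001, -0.0, -0.0218], [0.001, -0.0, 0.0], 0.0], [[-0.0001, -0.0, -0.0218], [0.001, -0.0, 0.0], 0.0], [[-0.0001, -0.0001, -0.0218], [0.001, -0.0, 0.0], 0.0]]
```

play_rows(
  deltas=[
    [[0,0,-0.01],[0,0,0],0],
    [[0,0,-0.02],[0,0,0],0],
    [[0,0,-0.03],[0,0,0],0],
    [[0,0,-0.035],[0,0,0],0],
    [[0,0,-0.025],[0,0,0],0],
    [[0,0,0],[0,0,0],0],
  ],
)

```text
time: 27.2
tool_pos: [623.4, 72.1, 192.4]
tcp_rot: [179.5, -0.1, 91.2]
ft_force: [0.4, -0.5, 0.1]
finger_gap: 85.2
```

```bash
python3 plan.py 444.5 260 170 114 8 0
python3 - <<'E'
from h import *
# precise stamp: non-yellow region inside yellow mat, scene+top view from early pictures; wood = low saturation
for n,f,(a,b,c,d) in(("top","top0",(236,276,232,272)),("scene","scene0",(165,205,350,392))):
    im=cv2.imread(f"pics/{f}.png")[a:b,c:d];h=cv2.cvtColor(im,cv2.COLOR_BGR2HSV)
    m=((h[...,0]<28)&(h[...,1]>30)&(h[...,1]<150)&(h[...,2]>70)).astype(np.uint8)
    k,l,st,ce=cv2.connectedComponentsWithStats(m)
    for i in range(1,k):
        if st[i,4]>40:
            rc=cv2.minAreaRect(np.argwhere(l==i)[:,::-1].astype(np.float32));print(n,st[i],(ce[i]+[c,a]).round(1),rc[1:],cast(n,ce[i]+[c,a],45).round(1))
E
```

```text
27.2 [623.4  72.1 192.4] [ 1.795e+02 -1.000e-01  9.120e+01] 85.2 [ 0.4 -0.5  0.1] joints [ 2. 12. 84.  0. 83.  1.]
[[[0.0239, -0.0219, 0.0026], [0.001, 0.0, -0.05], 0.0], [[0.025, -0.0207, 0.0027], [0.001, 0.0, -0.05], 0.0], [[0.026, -0.0194, 0.0027], [0.001, 0.0, -0.05], 0.0], [[0.0269, -0.0181, 0.0027], [0.001, 0.0, -0.05], 0.0], [[0.0278, -0.0167, 0.0027], [0.001, 0.0, -0.05], 0.0], [[0.0286, -0.0153, 0.0028], [0.001, 0.0, -0.05], 0.0], [[0.0293, -0.0139, 0.0028], [0.001, 0.0, -0.05], 0.0], [[0.03, -0.0124, 0.0028], [0.001, 0.0, -0.05], 0.0]]
top [  5   5  31  31 362] [250.2 255.2] ((29.398101806640625, 28.982873916625977), 85.2363510131836) [437.4 258.8  45. ]
top [ 0  7  3 33 55] [232.5 262.5] ((32.0, 2.0), 90.0) [418.7 307.4  45. ]
scene [  4   0  38  40 549] [379.1 177.1] ((39.0, 37.0), 90.0) [403.3 274.7  45. ]
scene [ 15  14  18  13 164] [373.8 185.7] ((10.536090850830078, 18.581829071044922), 73.3007583618164) [444.3 264.9  45. ]
scene [ 0 36 22  4 54] [357.5 203. ] ((21.0, 3.0), 0.0) [530.8 226.5  45. ]
```

play_rows(
  deltas=[
    [[0.024,-0.022,0.002],[0.001,0,-0.05],0],
    [[0.025,-0.0205,0.002],[0.001,0,-0.05],0],
    [[0.026,-0.0195,0.002],[0.001,0,-0.05],0],
    [[0.027,-0.018,0.002],[0.001,0,-0.05],0],
    [[0.028,-0.0165,0.002],[0.001,0,-0.05],0],
    [[0.0285,-0.0155,0.002],[0.001,0,-0.05],0],
    [[0.0295,-0.014,0.002],[0.001,0,-0.05],0],
    [[0.03,-0.0125,0.002],[0.001,0,-0.05],0],
  ],
)

```text
time: 28.2
tool_pos: [436.4, 262.2, 170.5]
tcp_rot: [-179.8, 0.0, 114.6]
ft_force: [-0.1, -0.1, 0.2]
finger_gap: 85.4
```

play_rows(
  deltas=[
    [[0,0,0],[0,0,0],0],
  ],
)

```text
time: 28.32
tool_pos: [434.5, 263.3, 169.6]
tcp_rot: [-179.7, 0.0, 114.7]
ft_force: [-0.8, 0.5, 0.6]
finger_gap: 85.3
```

```bash
python3 plan.py 444 261.5 100 114 4 0
python3 - <<'E'
from h import *
s=eyes.snapshot("scene")[:,:,::-1][120:240,280:430]
cv2.imwrite("pics/d7.png",cv2.resize(s,None,fx=5,fy=5,interpolation=cv2.INTER_CUBIC))
E
```

```text
28.32 [434.5 263.3 169.6] [-179.7    0.   114.7] 85.3 [-0.8  0.5  0.6] joints [ 25.  -4. 104.  -0.  81.   1.]
[[[-0.0014, 0.0021, 0.0174], [-0.001, 0.0, 0.003], 0.0], [[-0.0014, 0.0021, 0.0174], [-0.001, 0.0, 0.003], 0.0], [[-0.0014, 0.002, 0.0174], [-0.001, 0.0, 0.003], 0.0], [[-0.0014, 0.002, 0.0174], [-0.001, 0.0, 0.003], 0.0]]
```

View pics/d7.png

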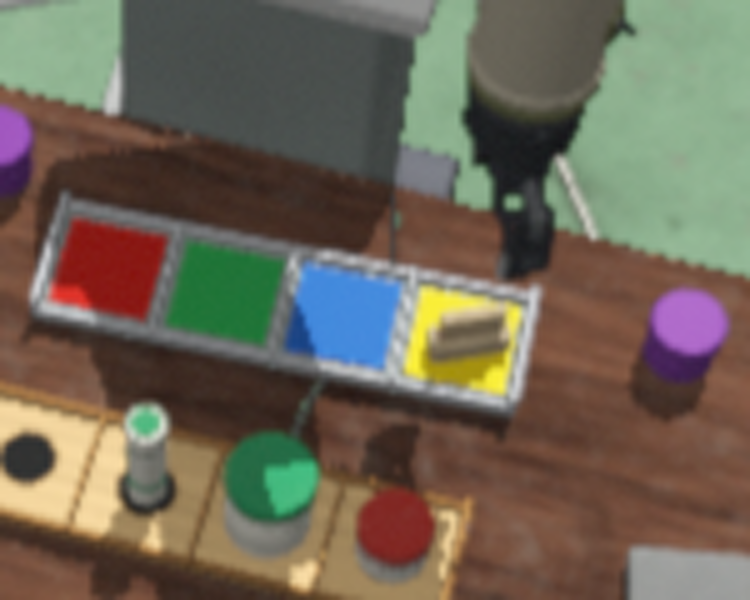

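The glue stick stands upright on its pad at (147,490), and the stamp is undisturbed at (468,335). I'll descend over it.

play_rows(
  deltas=[
    [[-0.001,0.004,0.018],[-0.002,0,0.004],0],
    [[-0.001,0.004,0.018],[-0.002,0,0.004],0],
    [[-0.001,0.002,0.018],[0,0,0],0],
    [[-0.001,0,0.018],[0,0,0],0],
    [[0,0,0],[0,0,0],0],
  ],
)

```text
time: 29.0
tool_pos: [448.2, 258.4, 89.7]
tcp_rot: [-179.8, 0.1, 113.7]
ft_force: [0.1, -0.5, 1.3]
finger_gap: 85.5
```

```bash
python3 plan.py 444 261.5 43 114 4 0
```

```text
29.0 [448.2 258.4  89.7] [-1.798e+02  1.000e-01  1.137e+02] 85.5 [ 0.1 -0.5  1.3] joints [ 24.   2. 107.  -0.  72.   1.]
[[[0.0012, -0.0006, 0.0117], [-0.001, 0.001, -0.001], 0.0], [[0.0011, -0.0006, 0.0117], [-0.001, 0.001, -0.001], 0.0], [[0.0011, -0.0006, 0.0117], [-0.001, 0.001, -0.001], 0.0], [[0.0011, -0.0006, 0.0117], [-0.001, 0.001, -0.001], 0.0]]
```

play_rows(
  deltas=[
    [[0.002,-0.002,0.011],[-0.001,0.001,-0.001],0],
    [[0.002,-0.001,0.012],[-0.001,0.001,-0.001],0],
    [[0.001,0,0.012],[0,0,0],0],
    [[0,0,0.008],[0,0,0],0],
    [[0,0,0],[0,0,0],0],
  ],
)

```text
time: 29.62
tool_pos: [444.0, 261.5, 44.1]
tcp_rot: [-179.9, 0.0, 113.7]
ft_force: [-0.1, -0.4, 0.8]
finger_gap: 85.4
```

```bash
python3 plan.py 444 261.5 43 114 1 0
```

```text
29.62 [444.  261.5  44.1] [-179.9    0.   113.7] 85.4 [-0.1 -0.4  0.8] joints [ 25.   5. 109.  -0.  67.   1.]
[[[-0.0, -0.0, 0.0011], [-0.001, 0.0, -0.004], 0.0]]
```

Close gradually.

play_rows(
  deltas=[
    [[0,0,0],[0,0,0],0.4],
    [[0,0,0],[0,0,0],0.5],
    [[0,0,0],[0,0,0],0.6],
    [[0,0,0],[0,0,0],0.7],
    [[0,0,0],[0,0,0],0.8],
    [[0,0,0],[0,0,0],1],
    [[0,0,0],[0,0,0],1],
    [[0,0,0],[0,0,0],1],
  ],
  force=25,
)

```text
time: 30.62
tool_pos: [445.3, 262.2, 45.7]
tcp_rot: [179.9, 0.0, 113.8]
ft_force: [-0.4, 0.8, 0.0]
finger_gap: 11.4
```

```bash
python3 plan.py 444 261.5 43 114 1 0
python3 - <<'E'
from h import *
s=eyes.snapshot("scene")[:,:,::-1][130:220,320:430]
cv2.imwrite("pics/d8.png",cv2.resize(s,None,fx=6,fy=6,interpolation=cv2.INTER_CUBIC))
E
```

```text
30.62 [445.3 262.2  45.7] [179.9   0.  113.8] 11.4 [-0.4  0.8  0. ] joints [ 25.   5. 109.  -0.  67.   1.]
[[[-0.0001, -0.0014, 0.0027], [0.002, 0.0, -0.004], 0.0]]
```

View pics/d8.png

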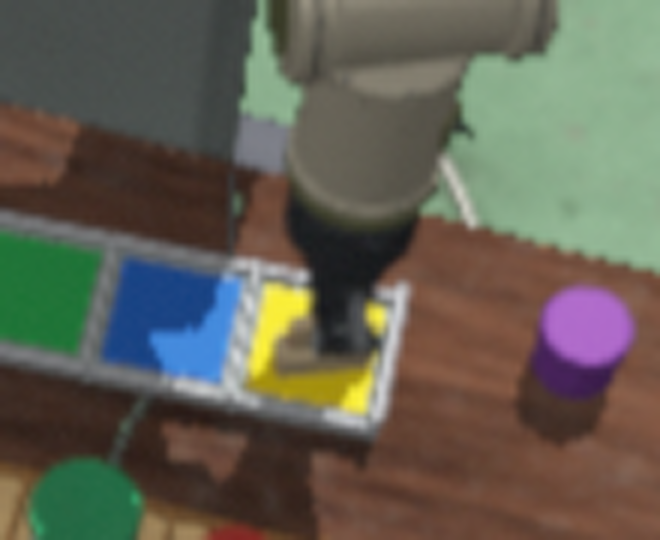

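The fingers closed on an 11.4 mm thick grip, narrower than listed, and appear a little left of the stamp's centre. I'll lift.

play_rows(
  deltas=[
    [[0,0,-0.006],[0,0,0],1],
    [[0,0,-0.02],[0,0,0],1],
    [[0,0,-0.03],[0,0,0],1],
    [[0,0,-0.04],[0,0,0],1],
    [[0,0,-0.03],[0,0,0],1],
    [[0,0,0],[0,0,0],1],
  ],
  force=30,
)

```text
time: 31.42
tool_pos: [444.2, 261.7, 176.3]
tcp_rot: [180.0, 0.0, 113.8]
ft_force: [0.6, -0.1, -0.5]
finger_gap: 11.2
```

```bash
python3 plan.py 623.8 -17.5 175 91.1 12 1
python3 - <<'E'
from h import *
print(cast("scene",(373.5,189.5),28).round(1))
s=eyes.snapshot("scene")[:,:,::-1][110:210,320:430]
cv2.imwrite("pics/d9.png",cv2.resize(s,None,fx=6,fy=6,interpolation=cv2.INTER_CUBIC))
E
```

```text
31.43 [444.2 261.7 176.3] [180.    0.  113.8] 11.2 [ 0.6 -0.1 -0.5] joints [ 25.  -4. 103.  -0.  81.   1.]
[[[-0.0273, 0.0043, 0.0001], [0.0, 0.0, 0.033], 1.0], [[-0.0272, 0.0052, 0.0001], [0.0, 0.0, 0.033], 1.0], [[-0.027, 0.0061, 0.0001], [0.0, 0.0, 0.033], 1.0], [[-0.0268, 0.007, 0.0001], [0.0, 0.0, 0.033], 1.0], [[-0.0265, 0.0079, 0.0001], [0.0, 0.0, 0.033], 1.0], [[-0.0262, 0.0087, 0.0001], [0.0, 0.0, 0.033], 1.0], [[-0.0259, 0.0096, 0.0001], [0.0, 0.0, 0.033], 1.0], [[-0.0256, 0.0105, 0.0001], [0.0, 0.0, 0.033], 1.0], [[-0.0253, 0.0113, 0.0001], [0.0, 0.0, 0.033], 1.0], [[-0.0249, 0.0121, 0.0001], [0.0, 0.0, 0.033], 1.0], [[-0.0245, 0.0129, 0.0001], [0.0, 0.0, 0.033], 1.0], [[-0.024, 0.0137, 0.0001], [0.0, 0.0, 0.033], 1.0]]
[450.4 267.3  28. ]
```

View pics/d9.png

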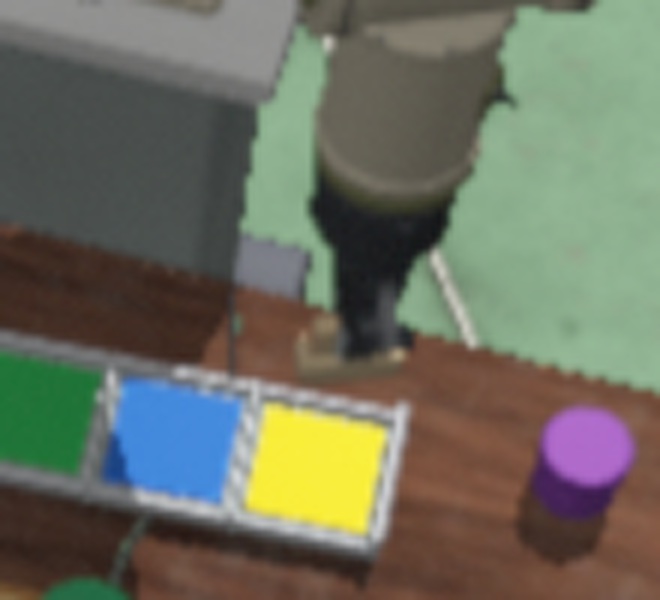

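The stamp is lifted level, base spanning columns 297–405 at row ~365. I'll compare that with the TCP projection.

Run:
```python
from h import *
for X in((444,261.7,148),(444,261.7,158)):
    u=proj("scene",X);print((u-[320,110]+.5)*6-.5)
u=lambda X,Y:(np.array([X,Y])+.5)/6-.5+[320,110]
a,b=[cast("scene",u(*q),152) for q in((299,375),(405,362))];print(a.round(),b.round(),((a+b)/2).round(1))
```

```text
[340.21145204 366.08947052]
[342.26780804 356.97133036]
[459. 241. 152.] [433. 297. 152.] [446.1 268.7 152. ]
```

play_rows(
  deltas=[
    [[-0.0275,0.0045,0],[0,0,0.033],1],
    [[-0.027,0.005,0],[0,0,0.033],1],
    [[-0.027,0.006,0],[0,0,0.033],1],
    [[-0.027,0.007,0],[0,0,0.033],1],
    [[-0.0265,0.008,0],[0,0,0.033],1],
    [[-0.026,0.0085,0],[0,0,0.033],1],
    [[-0.026,0.0095,0],[0,0,0.033],1],
    [[-0.0255,0.0105,0],[0,0,0.033],1],
  ],
)

```text
time: 32.48
tool_pos: [556.8, 69.4, 158.5]
tcp_rot: [-178.6, 0.1, 98.4]
ft_force: [0.1, 0.6, -0.1]
finger_gap: 11.3
```

```bash
python3 plan.py 623.8 -17.5 175 91.1 4 1
```

```text
32.48 [556.8  69.4 158.5] [-1.786e+02  1.000e-01  9.840e+01] 11.3 [ 0.1  0.6 -0.1] joints [ 2.  5. 95. -0. 81. -6.]
[[[-0.0239, 0.0133, -0.0044], [-0.006, 0.001, 0.032], 1.0], [[-0.0235, 0.0141, -0.0044], [-0.006, 0.001, 0.032], 1.0], [[-0.023, 0.0148, -0.0043], [-0.006, 0.001, 0.032], 1.0], [[-0.0226, 0.0156, -0.0042], [-0.006, 0.001, 0.032], 1.0]]
```

play_rows(
  deltas=[
    [[-0.0245,0.013,-0.005],[-0.006,0,0.032],1],
    [[-0.0245,0.014,-0.005],[-0.006,0,0.032],1],
    [[-0.024,0.015,-0.004],[-0.006,0,0.032],1],
    [[-0.022,0.015,-0.004],[-0.006,0,0.032],1],
    [[0,0,0],[0,0,0],1],
    [[0,0,0],[0,0,0],1],
  ],
)

```text
time: 33.22
tool_pos: [618.6, -23.8, 162.4]
tcp_rot: [-179.0, 0.0, 90.7]
ft_force: [0.5, -0.4, 0.4]
finger_gap: 11.1
```

```bash
python3 plan.py 623.8 -20.5 60 91.1 6 1
```

```text
33.23 [618.6 -23.8 162.4] [-179.     0.    90.7] 11.1 [ 0.5 -0.4  0.4] joints [-7. 14. 86. -0. 82. -7.]
[[[0.0006, 0.0012, 0.017], [-0.003, 0.0, -0.001], 1.0], [[0.0006, 0.0011, 0.017], [-0.003, 0.0, -0.001], 1.0], [[0.0005, 0.0011, 0.017], [-0.003, 0.0, -0.001], 1.0], [[0.0005, 0.001, 0.0171], [-0.003, 0.0, -0.001], 1.0], [[0.0005, 0.001, 0.0171], [-0.003, 0.0, -0.001], 1.0], [[0.0005, 0.0009, 0.0171], [-0.003, 0.0, -0.001], 1.0]]
```

play_rows(
  deltas=[
    [[0.001,0.001,0.017],[-0.003,0,0],1],
    [[0,0.001,0.018],[-0.003,0,-0.001],1],
    [[0,0.001,0.018],[-0.003,0,-0.001],1],
    [[0,0.001,0.018],[-0.003,0,-0.001],1],
    [[0,0.001,0.018],[-0.003,0,-0.001],1],
    [[0,0.001,0.012],[-0.003,0,-0.001],1],
    [[0,0,0],[0,0,0],1],
  ],
)

```text
time: 34.1
tool_pos: [620.2, -20.1, 50.2]
tcp_rot: [-179.7, -0.0, 91.1]
ft_force: [-0.9, 0.7, -0.6]
finger_gap: 11.2
```

```bash
python3 plan.py 623.8 -20.5 46 91.1 3 1
python3 - <<'E'
from h import *
s=eyes.snapshot("scene")[:,:,::-1][165:265,240:350]
cv2.imwrite("pics/d10.png",cv2.resize(s,None,fx=6,fy=6,interpolation=cv2.INTER_CUBIC))
p=r.sense()["tool_pos"];z=17+p[2]-45.7
for q in((p[0],p[1],z),(623.8,-17.5,14)):print((proj("scene",q)-[240,165]+.5)*6-.5)
E
```

```text
34.1 [620.2 -20.1  50.2] [-179.7   -0.    91.1] 11.2 [-0.9  0.7 -0.6] joints [-7. 19. 91. -0. 70. -8.]
[[[-0.0002, 0.0012, 0.0014], [-0.002, -0.0, 0.0], 1.0], [[-0.0002, 0.0012, 0.0014], [-0.002, -0.0, 0.0], 1.0], [[-0.0002, 0.0012, 0.0014], [-0.002, -0.0, 0.0], 1.0]]
[268.8780401  266.58053491]
[272.07656847 278.42211317]
```

View pics/d10.png

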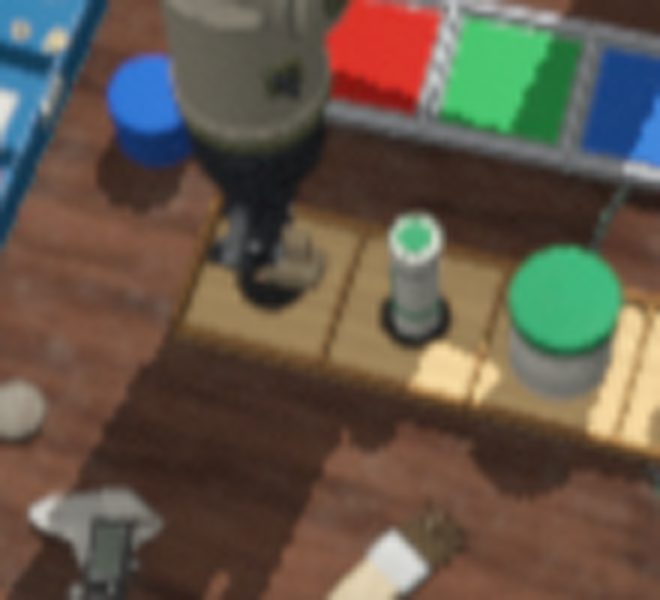

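The stamp hangs level over its pad, right end at (322,265), centred within a few mm; the glue and talc stand fine. I'll correct x by +3 and lower.

play_rows(
  deltas=[
    [[0.001,0.003,0.002],[-0.002,0,0],1],
    [[0,0,0.002],[0,0,0],1],
    [[0,0,0],[0,0,0],1],
  ],
)

```text
time: 34.52
tool_pos: [625.8, -19.3, 49.3]
tcp_rot: [179.9, 0.0, 91.1]
ft_force: [-0.6, 0.2, -0.2]
finger_gap: 11.4
```

```bash
python3 plan.py 623.8 -18.5 43 91.1 3 1
```

```text
34.52 [625.8 -19.3  49.3] [179.9   0.   91.1] 11.4 [-0.6  0.2 -0.2] joints [-6. 20. 90.  0. 69. -8.]
[[[0.0003, -0.0007, 0.0021], [0.001, 0.0, 0.0], 1.0], [[0.0003, -0.0007, 0.0021], [0.001, 0.0, 0.0], 1.0], [[0.0003, -0.0007, 0.0021], [0.001, 0.0, 0.0], 1.0]]
```

play_rows(
  deltas=[
    [[0.001,-0.002,0.003],[0,0,0],1],
    [[0,0,0.002],[0,0,0],1],
    [[0,0,0],[0,0,0],1],
  ],
)

```text
time: 34.9
tool_pos: [623.9, -18.3, 44.5]
tcp_rot: [179.8, 0.0, 91.1]
ft_force: [1.3, 0.6, -0.3]
finger_gap: 11.7
```

play_rows(
  deltas=[
    [[0,0,0.001],[0,0,0],1],
    [[0,0,0],[0,0,0],1],
  ],
)

```text
time: 35.15
tool_pos: [623.9, -18.3, 43.4]
tcp_rot: [179.8, 0.0, 91.1]
ft_force: [0.7, 0.3, -1.1]
finger_gap: 11.5
```

```bash
python3 plan.py 623.8 -18.5 43 91.1 3 1
```

```text
35.15 [623.9 -18.3  43.4] [179.8   0.   91.1] 11.5 [ 0.7  0.3 -1.1] joints [-6. 20. 91.  0. 69. -8.]
[[[-0.0001, -0.0, 0.0001], [0.001, 0.0, 0.0], 1.0], [[-0.0001, -0.0, 0.0001], [0.001, 0.0, 0.0], 1.0], [[-0.0001, -0.0, 0.0001], [0.001, 0.0, 0.0], 1.0]]
```

play_rows(
  deltas=[
    [[0,0,0.001],[0,0,0],1],
    [[0,0,0],[0,0,0],1],
  ],
)

```text
time: 35.4
tool_pos: [624.3, -18.4, 42.8]
tcp_rot: [179.8, 0.0, 91.1]
ft_force: [-0.3, -0.2, -0.9]
finger_gap: 11.4
```

```bash
python3 plan.py 623.8 -18.5 43 91.1 3 1
```

```text
35.4 [624.3 -18.4  42.8] [179.8   0.   91.1] 11.4 [-0.3 -0.2 -0.9] joints [-6. 20. 91.  0. 69. -8.]
[[[-0.0, -0.0002, -0.0001], [0.001, 0.0, 0.0], 1.0], [[-0.0, -0.0002, -0.0001], [0.001, 0.0, 0.0], 1.0], [[-0.0, -0.0002, -0.0001], [0.001, 0.0, 0.0], 1.0]]
```

play_rows(
  deltas=[
    [[0,0,0.001],[0,0,0],1],
    [[0,0,0.0005],[0,0,0],1],
  ],
)

```text
time: 35.65
tool_pos: [624.5, -18.4, 42.8]
tcp_rot: [179.8, 0.0, 91.1]
ft_force: [-2.0, 0.8, 3.4]
finger_gap: 11.1
```

```bash
python3 plan.py 623.8 -18.5 43 91.1 3 1
```

```text
35.65 [624.5 -18.4  42.8] [179.8   0.   91.1] 11.1 [-2.   0.8  3.4] joints [-6. 20. 91.  0. 69. -8.]
[[[-0.0, -0.0002, -0.0001], [0.001, 0.0, 0.0], 1.0], [[-0.0, -0.0002, -0.0001], [0.001, 0.0, 0.0], 1.0], [[-0.0, -0.0002, -0.0001], [0.001, 0.0, 0.0], 1.0]]
```

Contact. Release, then rise.

play_rows(
  deltas=[
    [[0,0,0],[0,0,0],0.8],
    [[0,0,0],[0,0,0],0.7],
    [[0,0,0],[0,0,0],0.5],
    [[0,0,0],[0,0,0],0.2],
    [[0,0,0],[0,0,0],0],
    [[0,0,0],[0,0,0],0],
    [[0,0,0],[0,0,0],0],
  ],
)

```text
time: 36.52
tool_pos: [624.4, -18.4, 42.2]
tcp_rot: [179.8, 0.0, 91.1]
ft_force: [0.9, -0.4, -0.8]
finger_gap: 85.2
```

play_rows(
  deltas=[
    [[0,0,-0.01],[0,0,0],0],
    [[0,0,-0.02],[0,0,0],0],
    [[0,0,-0.03],[0,0,0],0],
    [[0,0,-0.04],[0,0,0],0],
    [[0,0,-0.04],[0,0,0],0],
    [[0,0,-0.03],[0,0,0],0],
  ],
)

```text
time: 37.28
tool_pos: [622.8, -18.2, 222.0]
tcp_rot: [179.8, 0.0, 91.1]
ft_force: [0.4, 0.9, 0.6]
finger_gap: 85.5
```

play_rows(
  deltas=[
    [[-0.03,-0.01,0],[0,0,0],0],
    [[-0.045,-0.02,0],[0,0,0],0],
    [[-0.045,-0.02,0],[0,0,0],0],
    [[-0.045,-0.02,0],[0,0,0],0],
    [[-0.045,-0.02,0],[0,0,0],0],
    [[-0.045,-0.02,0],[0,0,0],0],
    [[-0.03,-0.01,0],[0,0,0],0],
    [[0,0,0],[0,0,0],0],
  ],
)

```text
time: 38.28
tool_pos: [509.9, -315.0, 243.7]
tcp_rot: [178.4, 0.6, 91.3]
ft_force: [-0.4, 0.7, 0.3]
finger_gap: 85.3
```

Run:
```python
from h import *
print(np.round(r.sense()["tool_pos"]))
t=eyes.snapshot("top")[:,:,::-1];s=eyes.snapshot("scene")[:,:,::-1]
cv2.imwrite("pics/ft.png",t);cv2.imwrite("pics/fs.png",s)
a=cv2.resize(t[160:230,225:385],(800,350),interpolation=cv2.INTER_CUBIC)
b=cv2.resize(s[190:250,255:383],(533,250),interpolation=cv2.INTER_CUBIC)
o=np.zeros((600,800,3),np.uint8);o[:350]=a;o[350:,:533]=b;cv2.imwrite("pics/final.png",o)
```

```text
[ 510. -315.  244.]
```

View pics/final.png

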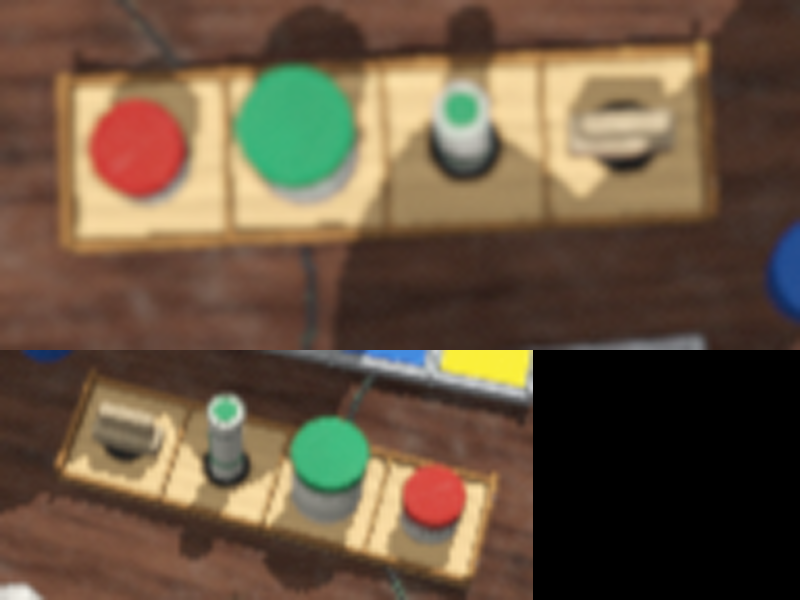

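Run:
```python
from h import *
f=lambda X,Y:(np.array([X,Y])+.5)/5-.5+[225,160]
pads=[(253,619),(162.4,620.5),(71.5,622),(-17.5,623.8)]
for nm,q,z,(py,px) in zip(("tin","talc","glue","stampgrip","stampbase"),((138,148),(296,126),(461,109),(622,124),(622,133)),(64,92,116,65,36),pads+pads[-1:]):
    X=cast("top",f(*q),z);print(nm,"dx %.1f dy %.1f"%(X[0]-px,X[1]-py))
# bystanders: picture difference before/after
a=cv2.imread("pics/scene0.png").astype(int);b=cv2.imread("pics/fs.png").astype(int)
for n,X in(("tape",(0,0,0)),):pass
for n,(u,v) in(("tape",(247,142)),("disc",(242,233)),("inkpad?",(418,238))):
    print(n,np.abs(a-b)[v-14:v+15,u-14:u+15].mean().round(1))
```

```text
tin dx -3.2 dy -3.2
talc dx -1.0 dy -2.2
glue dx -1.1 dy 0.3
stampgrip dx -3.0 dy 2.9
stampbase dx -2.1 dy 1.4
tape 2.3
disc 20.6
inkpad? 2.2
```

Run:
```python
from h import *
a=cv2.imread("pics/top0.png");b=cv2.imread("pics/ft.png")
T=a[136:155,379:399];R=cv2.matchTemplate(b[126:165,369:409],T,cv2.TM_CCOEFF_NORMED)
print(cv2.minMaxLoc(R)[1::2],"expect (10,10)")
print(np.round(r.sense()["qd"],1),r.hand_in())
```

```text
(0.8133732080459595, (9, 9)) expect (10,10)
the job is handed in; nothing more can be done
[ 1.6  0.2  0.7  0.1 -0.3  0.2] None
```

I moved all four things into the wooden rack in reverse order. From the robot's left they now stand tin, talc pot, glue stick, stamp. I handed the job in at about 38 s of the 104 s allowed.

**Placing:** in the last top and scene pictures all four stand upright and released on their pads. Each centre measures within about 3–4 mm of its pad, against the 15 mm allowed. The gripper was open and clear of the rack.

**Bystanders:**
- **Tape roll and ink pad:** a before/after picture comparison shows almost no change at either. I picked the ink pad's pixel position by eye.
- **Steel disc:** the same comparison differed here, which I put down to the arm's shadow. A template match in the top view put the disc within one pixel per axis (roughly 3–4 mm) of where it was, with a match score of 0.81.

**Disagreements:**
- **Stamp grip:** it measured about 11 mm thick between the fingers, not the listed 32 mm.
- **Camera views:** the two cameras differed by up to 5 mm on object positions.
- **Arm motion:** the arm was still drifting slightly, at up to 1.6°/s, when I handed in.

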